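# Swap two milling blanks on a sloping rack

## Task

The thin and the thick milling blank stand in each other's places on the sloping rack. Swap them, so that each stands on edge, fully seated in the outer place where the other one stood, with the middle place empty again (it is free for setting one aside). The blanks are brittle, so set them down gently, without dropping them, and leave the other things on the worktop where they are.

Things in the scene. Friction and masses are not known exactly. Their poses are not given: they have to be found in the camera images.
- thin_blank: thin white ceramic milling blank, a disc standing on edge in the rack's left or right place; origin at the disc's centre, x axis = the disc's axis (square to its faces; either way round). Rim 98 mm in diameter and 10 mm thick at mid-thickness; the body between the flat faces is 91 mm in diameter and 14 mm thick over the faces; about 0.2 kg
- thick_blank: thick white ceramic milling blank, a disc standing on edge in the other outer place; origin at the disc's centre, x axis = the disc's axis (square to its faces; either way round). Rim 98 mm in diameter and 10 mm thick at mid-thickness; the body between the flat faces is 91 mm in diameter and 24 mm thick over the faces; about 0.3 kg
- left_place (a point): the left (+y) place of the sloping rack seen from the robot: the centre of a disc seated there (its top edge is 49 mm further along z). x axis across the 32 mm slot, away from the robot; y along the rack; z out of the slot, leaning 25 degrees from vertical toward the robot. Front posts end 15 mm above this point along z, rear posts at its level.
- middle_place (a point): the middle, empty place of the sloping rack seen from the robot: the centre of a disc seated there (its top edge is 49 mm further along z). x axis across the 32 mm slot, away from the robot; y along the rack; z out of the slot, leaning 25 degrees from vertical toward the robot. Front posts end 15 mm above this point along z, rear posts at its level.
- right_place (a point): the right (-y) place of the sloping rack seen from the robot: the centre of a disc seated there (its top edge is 49 mm further along z). x axis across the 32 mm slot, away from the robot; y along the rack; z out of the slot, leaning 25 degrees from vertical toward the robot. Front posts end 15 mm above this point along z, rear posts at its level.
- rack: fixed rack: wooden board 370 x 100 mm sloping 25 degrees to face the robot, with 3 places 120 mm apart. Each has 2 front and 2 rear posts of 6 mm wire at y = +-34 mm, so the 32 mm slot is open at the top and, 62 mm wide, in the middle for fingers; 2 rails under the rim carry the disc. Origin on the worktop under the board's centre, y along the rack, z vertical
- lower_cast: yellow plaster dental cast, 62 x 74 x 41 mm, in front of the rack; origin under its centre; bystander, leave it where it is
- felt_cone: upright felt polishing cone, 42 x 42 x 51 mm, in front of the rack; origin under its centre; bystander, leave it where it is
- pumice_pot: round closed pot, 69 mm wide, 41 mm high, behind the rack; origin under its centre; bystander, leave it where it is
- upper_cast: blue-grey plaster dental cast, 62 x 74 x 43 mm, beyond the rack's left end; origin under its centre; bystander, leave it where it is
- denture_flask: square brass flask, 90 x 90 x 70 mm, beyond the rack's right end; origin under its centre; bystander, leave it where it is

How it is judged:
By the outcome, as a careful person would: the job done as asked, in the order asked, and still so for the second after the job is handed in, with the robot touching nothing.
It also fails if it takes over 59 s, if anything falls off the work surface, if the arm or the gripper's body presses on something with over 40 N, if the wrist force passes 120 N, or if a joint passes its speed limit or range.

## Robot

A 7-joint arm with a two-finger parallel gripper is mounted at the origin on a cart in front of the work surface, level with it; the furniture and walls round the work are solid. World frame = base frame: x ahead of the robot, y to its left, z up, the work surface at z = 0. Lengths are in mm, angles in rad, forces in N, time in s.
With the tool pointing down it reaches from about 400 to 875 mm from the base axis. Payload 4.4 kg.
Tool frame: the origin (TCP) lies on the centre line of the jaws, within the pads' length; the fingertips stand 14 mm ahead of it and the grasp point (between the pads) lies 5 mm behind it (tips_ahead is the distance from the TCP to the fingertips, in mm); z points along the fingers, y is the line along which they close (so a half turn about z gives the same grasp; the last joint's range is limited). The gripper opens to 85 mm and grips with 20 to 120 N. Pads are 22 mm wide; open, the fingers measure 114 mm over their backs; the gripper's body (76 mm by 85 mm) begins 54 mm behind the grasp point. The pads swing forward as they close: fully open they stand 13 mm farther back than shut.
Start: joints at [1.185, 0.628, 0.038, 1.517, -0.027, 0.996, -0.02], TCP at [204.372, -617.049, 245.313] pointing down, gripper open.
Joint ranges: [-3.06, 3.06], [-0.37, 2.12], [-1.25, 1.32], [0.18, 2.47], [-1.1, 4.24], [0.23, 1.98], [-2.94, 2.94]. Speed limits (rad/s): [2.57, 2.57, 3.14, 3.14, 3.14, 3.14, 3.14].

## Interface

Orientations are given as [roll, pitch, yaw] about the fixed x, y, z axes, in that order (R = Rz(yaw) Ry(pitch) Rx(roll)).
In Python, from cell import * gives the robot as it stands.
- The arm moves only by the tool move_arm, never from a script. Its argument "rows" is text: rows parted by semicolons, each of 7 numbers parted by spaces: the shift along the tool's x, y, z scaled (see below), then the turn, a rotation vector about the tool's x, y, z scaled (see below), then the closure, from -1 (fully open) to 1 (shut). A call has 1 to 12 rows; each row is the pose to reach, as a shift and turn from the pose commanded when the call began, along the tool's axes at that moment; what a row does not reach only later rows make up. The controller multiplies each number of a shift by 0.3 m and each number of a turn by pi/2 rad. A row lasts 1/12 s, in which the tool goes at most 41.7 mm and 7.16 degrees, less where a joint would pass 70% of its speed; a pose out of reach is approached as far as the arm can. A call with a number of a shift or a turn outside -1 to 1 is refused whole. A call with a gripper value outside its range is refused whole. The fingers move at their own pace and stop on an object; the grip force is fixed at half the most. Time passes only in rows, so rows that repeat a pose let the fingers close. It gives the time, the measured TCP pose, the force, the opening and the grip force at its end, in the units of the state.
- read_state(): the state, without advancing time (a new reading comes with each control period).
- get_image(name): name is "scene" or "top" or "wrist"; returns a dict with "img" (400x640x3 uint8, red, green, blue), "vfov" (degrees; the focal length in pixels is half the picture's height over the tangent of half this angle, whatever the lens; pixels are square), "cx", "cy" (the principal point, pixels), "extrinsics" (4x4, takes a point from camera to world coordinates); the wrist camera has in their place "T_tool_cam" (4x4, takes a point from camera to tool coordinates, whose origin is the TCP and whose axes are the flange's). Camera axes: x right, y up, looking along -z (the intrinsics and any distortion apply to the point x, -y, -z); pixel columns grow to the right and rows downward; lengths in mm; the calibration is good to about 2 mm. A picture is of the moment at which its call begins: read the wrist's pose just before it. There is no depth.
- finish_job(): hands the job in; it is judged then, once.
The state is a dict: "clock": time; "qpos": joint angles; "qd": joint speeds; "tau": joint torques, N m; "eef_pos": TCP position; "tool_rot": TCP orientation; "force": force on the tool from outside, world axes, zero at the start; "torque": the same for the moment, N m; "width": finger opening in mm; "gripper_force": force on a finger pad.
Only numpy, scipy, OpenCV 4.12 (cv2) and the standard library are available. Lean on these libraries where they do the work, as an engineer would, in place of code of your own. Each camera call takes 0.05 s, during which the arm holds its last target. There are 200 camera calls.

## Working session

There is one attempt and no reset: what is moved stays moved. The work goes in short steps, Python scripts to look and compute and a tool call to move; the robot and the scene stay as the last step left them, time stands still between calls to the robot, and variables do not carry over. Pictures are saved under pics/ and viewed, at most 10 in all, crops included, and the job is handed in when it is done.

Besides the shell and the picture viewer there is one more tool, called after ">>>" as name(argument=value, ...) on one line, values as JSON. move_arm: Moves the arm, as the interface text tells. Its arguments: {"type":"object","properties":{"rows":{"type":"string"}},"required":["rows"]}

```bash
mkdir -p pics; ls; python3 - <<'E'
from cell import *
import cv2,numpy as np
s=read_state();print({k:np.round(v,3) for k,v in s.items()})
ims=[]
for n in("scene","top"):
    d=get_image(n);cv2.imwrite(f"pics/{n}0.png",d["img"][:,:,::-1]);print(n,d["vfov"],d["cx"],d["cy"],np.round(d["extrinsics"],4).tolist(),[k for k in d])
    np.savez(f"{n}0.npz",**{k:d[k] for k in d})
E
```

```text
pics
{'clock': np.float64(0.0), 'qpos': array([ 1.185,  0.629,  0.038,  1.518, -0.027,  0.996, -0.02 ]), 'qd': array([ 0.001,  0.001,  0.002,  0.001, -0.   , -0.002,  0.001]), 'tau': array([ 1.0000e-03, -5.6340e+01,  1.2270e+00, -1.9345e+01,  1.1000e-02,
        1.0000e-02, -0.0000e+00]), 'eef_pos': array([ 204.18 , -616.438,  244.392]), 'tool_rot': array([-3.14,  0.  ,  0.32]), 'force': array([-0.331, -0.894, -0.26 ]), 'torque': array([-0.011, -0.058, -0.023]), 'gripper_force': np.float64(0.0), 'width': np.float64(85.214)}
scene 47.95390583923096 321.2422289435887 201.47572878368192 [[-0.8925, 0.2185, -0.3947, 189.7208], [-0.4511, -0.4191, 0.7879, 774.7699], [0.0068, 0.8812, 0.4726, 559.0013], [0.0, 0.0, 0.0, 1.0]] ['img', 'vfov', 'cx', 'cy', 'extrinsics']
top 57.77984920292533 317.7644027091843 201.52329493705946 [[0.1552, 0.9664, -0.2051, 409.3747], [-0.9879, 0.1519, -0.0317, -41.094], [0.0005, 0.2075, 0.9782, 912.8613], [0.0, 0.0, 0.0, 1.0]] ['img', 'vfov', 'cx', 'cy', 'extrinsics']
```

View pics/scene0.png

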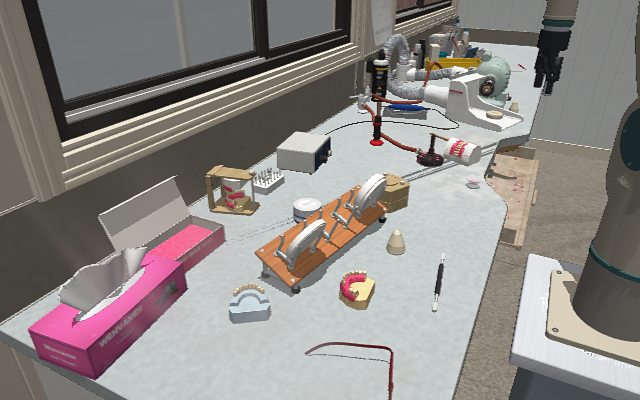

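View pics/top0.png

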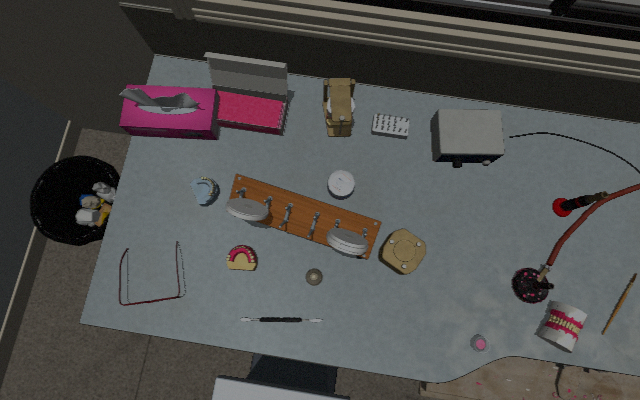

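The scene view shows the rack at about (320,230), with a blank at (305,242) and another at (370,192), and the cone and yellow cast in front of it. The top view shows the board spanning (236,175) to (380,258), with the discs at (248,208) and (348,240). I'll enlarge both and get the board corners.

```bash
cat > h.py <<'E'
import numpy as np,cv2
def ray(d,u,v):
    E=np.array(d["extrinsics"]);f=200/np.tan(np.radians(float(d["vfov"]))/2)
    r=np.array([(u-float(d["cx"]))/f,-(v-float(d["cy"]))/f,-1.]);r=E[:3,:3]@r
    return E[:3,3],r/np.linalg.norm(r)
def proj(d,p):
    E=np.array(d["extrinsics"]);f=200/np.tan(np.radians(float(d["vfov"]))/2)
    c=E[:3,:3].T@(np.array(p)-E[:3,3]);return float(d["cx"])+f*c[0]/-c[2],float(d["cy"])-f*c[1]/-c[2]
def tri(r1,r2):
    A=np.stack([r1[1],-r2[1]],1);t=np.linalg.lstsq(A,r2[0]-r1[0],rcond=None)[0]
    a=r1[0]+t[0]*r1[1];b=r2[0]+t[1]*r2[1];return (a+b)/2,np.linalg.norm(a-b)
def plane(r,z):return r[0]+r[1]*(z-r[0][2])/r[1][2]
E
python3 - <<'E'
from h import *
S=np.load("scene0.npz");T=np.load("top0.npz")
for n,d,(x,y,w,h) in(("s",S,(245,160,160,140)),("t",T,(210,160,190,110))):
    im=d["img"];k=4.2
    hsv=cv2.cvtColor(im,cv2.COLOR_RGB2HSV)
    m=cv2.inRange(hsv,(5,110,60),(18,255,255));q=np.zeros_like(m);q[y:y+h,x:x+w]=m[y:y+h,x:x+w]
    q=cv2.morphologyEx(q,cv2.MORPH_CLOSE,np.ones((5,5)))
    c=np.vstack([a for a in cv2.findContours(q,0,2)[0] if cv2.contourArea(a)>40])
    hull=cv2.convexHull(c);print(n,cv2.approxPolyDP(hull,4,True).reshape(-1,2).tolist(),cv2.boxPoints(cv2.minAreaRect(hull)).round(1).tolist())
    cv2.imwrite(f"pics/c{n}.png",cv2.resize(im[y:y+h,x:x+w,::-1],None,fx=k,fy=k,interpolation=cv2.INTER_CUBIC))
E
```

```text
s [[387, 208], [291, 286], [255, 253], [358, 185]] [[254.3000030517578, 252.0], [360.3999938964844, 172.5], [389.8999938964844, 211.8000030517578], [283.79998779296875, 291.3999938964844]]
t [[236, 174], [379, 221], [368, 257], [259, 221], [230, 198]] [[223.39999389648438, 210.8000030517578], [236.0, 173.0], [380.8999938964844, 221.3000030517578], [368.29998779296875, 259.1000061035156]]
```

View pics/cs.png

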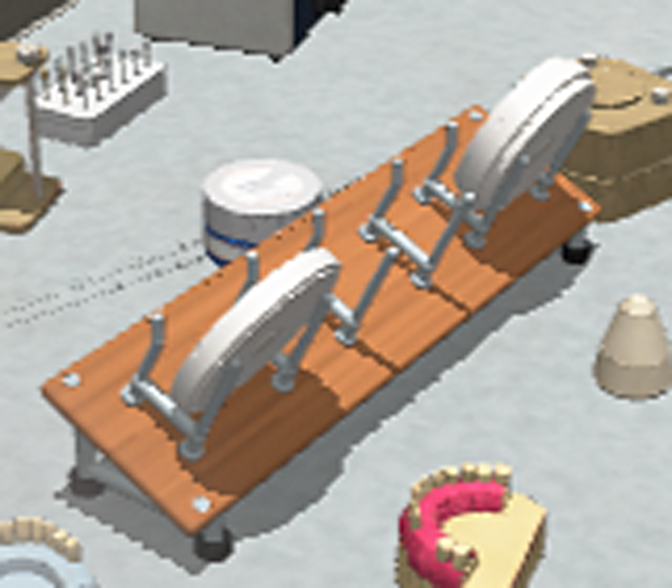

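View pics/ct.png

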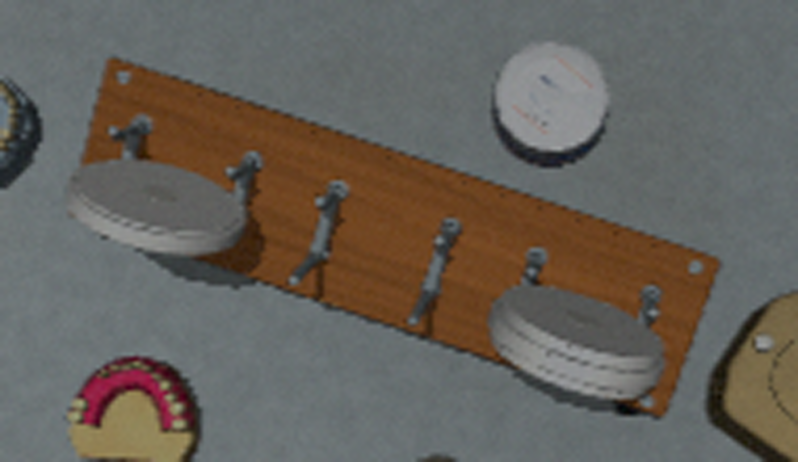

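The scene crop shows the thin disc in the left place, the thick one in the right and the middle empty. Front post tips are at crop (388,258) and (466,200), and rear post tips at (318,215) and (398,165). The top crop shows board corners at (110,58), (720,262) and (662,412), with front post tips at (295,280) and (413,320).

```bash
python3 - <<'E'
from h import *
S=np.load("scene0.npz");T=np.load("top0.npz")
s=lambda a,b:ray(S,245+a/4.2-.4,160+b/4.2-.4)
t=lambda a,b:ray(T,210+a/4.2-.4,160+b/4.2-.4)
P={}
for n,a,b in [("RL",(42,388),(110,58)),("RR",(478,106),(720,262)),("FR",(600,210),(662,412)),
  ("screwRL",(72,380),(124,77)),("screwFR",(585,207),(646,400)),("midLfront",(388,258),(295,280)),("midRfront",(466,200),(413,320))]:
    p,e=tri(s(*a),t(*b));P[n]=p;print(n,p.round(1),round(e,1))
print(np.linalg.norm(P["RL"]-P["RR"]),np.linalg.norm(P["FR"]-P["RR"]))
yx=P["RL"]-P["RR"];print("yaw",np.degrees(np.arctan2(-yx[0],yx[1])),"slope",np.degrees(np.arcsin((P["RR"]-P["FR"])[2]/np.linalg.norm(P["RR"]-P["FR"]))))
w=np.radians
y=yx.copy();y[2]=0;y/=np.linalg.norm(y);X=np.cross(y,[0,0,1]);x=np.cos(w(25))*X+np.array([0,0,np.sin(w(25))]);z=np.cross(x,y)
# board centre from three corners
C=np.mean([P["RL"]-185*y-50*x,P["RR"]+185*y-50*x,P["FR"]+185*y+50*x],0);print("C",C,"x",x,"y",y,"z",z)
for n in P: print(n,np.round([(P[n]-C)@x,(P[n]-C)@y,(P[n]-C)@z],1))
# predicted from h
for h in(50,56,62,68):
    print(h,[tuple(np.round((np.array(proj(S,C+a*x+b*y+(h+c)*z))-(245,160)+.4)*4.2)) for a,b,c in((-19,34,15),(-19,-34,15),(19,34,0),(19,-34,0))],
     [tuple(np.round((np.array(proj(T,C+a*x+b*y+(h+c)*z))-(210,160)+.4)*4.2)) for a,b,c in((-19,34,15),(-19,-34,15),(19,34,0))])
E
```

```text
RL [624.1 193.6  65.3] 2.1
RR [ 560.3 -169.2   65.6] 2.3
FR [ 475.3 -152.8   24.8] 2.8
screwRL [614.3 183.2  66.3] 1.5
screwFR [ 480.6 -142.    30.7] 2.0
midLfront [510.8  61.7  95.4] 0.4
midRfront [498.8  -5.   97.7] 0.1
368.3220431590454 95.7523700580317
yaw -9.976022032328311 slope 25.177568433334166
C [549.05376866  20.55689376  44.8382515 ] x [ 0.89260472 -0.15700516  0.42261826] y [0.17323603 0.98488034 0.        ] z [-0.41622842  0.07321271  0.90630779]
RL [ 4.850e+01  1.834e+02 -1.000e-01]
RR [  48.6 -184.9    0.2]
FR [-4.710e+01 -1.835e+02 -1.000e-01]
screwRL [ 41.8 171.4   4.2]
screwFR [ -41.6 -171.9    3.8]
midLfront [-19.2  33.9  64.8]
midRfront [-18.5 -33.9  66.9]
50 [(np.float64(388.0), np.float64(258.0)), (np.float64(465.0), np.float64(203.0)), (np.float64(320.0), np.float64(227.0)), (np.float64(399.0), np.float64(176.0))] [(np.float64(295.0), np.float64(279.0)), (np.float64(414.0), np.float64(320.0)), (np.float64(320.0), np.float64(208.0))]
56 [(np.float64(393.0), np.float64(249.0)), (np.float64(470.0), np.float64(195.0)), (np.float64(324.0), np.float64(219.0)), (np.float64(403.0), np.float64(168.0))] [(np.float64(292.0), np.float64(282.0)), (np.float64(412.0), np.float64(323.0)), (np.float64(318.0), np.float64(211.0))]
62 [(np.float64(397.0), np.float64(241.0)), (np.float64(475.0), np.float64(187.0)), (np.float64(329.0), np.float64(211.0)), (np.float64(408.0), np.float64(160.0))] [(np.float64(289.0), np.float64(285.0)), (np.float64(410.0), np.float64(327.0)), (np.float64(315.0), np.float64(213.0))]
68 [(np.float64(402.0), np.float64(233.0)), (np.float64(479.0), np.float64(179.0)), (np.float64(333.0), np.float64(203.0)), (np.float64(412.0), np.float64(152.0))] [(np.float64(287.0), np.float64(288.0)), (np.float64(408.0), np.float64(330.0)), (np.float64(313.0), np.float64(216.0))]
```

```bash
cat >> h.py <<'E'
from scipy.spatial.transform import Rotation as Ro
C=np.array([549.05,20.56,44.84]);X=np.array([.8926,-.157,.42262]);Y=np.array([.17324,.98488,0]);Z=np.array([-.41623,.07321,.90631]);H=52
R0=np.stack([Y,X,-Z],1)
def loc(p,py=0): return np.round([(np.array(p)-C-py*Y-H*Z)@a for a in(X,Y,Z)],1)
def W(py,x,z,y=0): return C+(py+y)*Y+x*X+(H+z)*Z
def go(s,p,R=R0):
    A=Ro.from_euler("xyz",s["tool_rot"]).as_matrix();d=A.T@(np.array(p)-s["eef_pos"])/300
    r=Ro.from_matrix(A.T@R).as_rotvec()/(np.pi/2);print("shift",d.round(3),"turn",r.round(3),"mm",np.linalg.norm(d)*300)
E
python3 - <<'E'
from h import *
from cell import *
T=np.load("top0.npz");S=np.load("scene0.npz")
for u,v in((560,207),(600,195),(530,285),(565,325),(404,250),(455,165),(313,275),(240,262)):print((u,v),plane(ray(T,u,v),0).round())
print("red",plane(ray(S,377,145),0).round(), "tower top",tri(ray(S,379,60),ray(T,600,195)))
s=read_state();p=W(-120,-4,150);print("target",p,Ro.from_matrix(R0).as_euler("xyz"));go(s,p);print(s["eef_pos"])
d=get_image("wrist");print(d["vfov"],np.round(d["T_tool_cam"],3).tolist())
for py,nm,c,hw in((120,"thin",-9,5),(-120,"thick",-4,5)):
    a=np.linspace(0,2*np.pi,90)
    for D,n in((S,"s"),(T,"t")):
        q=np.array([proj(D,W(py,c+k,49*np.sin(t),49*np.cos(t))) for t in a for k in(-hw,hw)])
        m=cv2.inRange(cv2.cvtColor(D["img"],cv2.COLOR_RGB2HSV),(0,0,150 if n=="s" else 105),(180,50,255)) 
        q2=np.round(q).astype(int);b=cv2.boundingRect(q2.astype(np.int32))
        print(nm,n,"pred x",q[:,0].min().round(1),q[:,0].max().round(1),"y",q[:,1].min().round(1),q[:,1].max().round(1))
E
```

```text
(560, 207) [ 683. -628.    0.]
(600, 195) [ 731. -730.    0.]
(530, 285) [ 475. -559.    0.]
(565, 325) [ 393. -645.    0.]
(404, 250) [ 512. -244.    0.]
(455, 165) [ 754. -353.    0.]
(313, 275) [416. -29.   0.]
(240, 262) [419. 156.   0.]
red [ 672. -613.    0.] tower top (array([ 632.9103383 , -496.56613123,  305.8091951 ]), np.float64(19.597937971111453))
target [440.61234 -82.20918 226.22414] [ 2.70525836e+00 -4.32004355e-07  1.39668246e+00]
shift [ 1.308 -1.443  0.063] turn [-0.251  0.149 -0.674] mm 584.5717827058866
[ 204.20687648 -616.53384187  244.49383259]
64.56541595110787 [[-0.001, 0.947, 0.322, 82.477], [1.0, 0.001, -0.0, -0.472], [-0.001, 0.322, -0.947, -128.139], [0.0, 0.0, 0.0, 1.0]]
thin s pred x 284.5 324.4 y 218.9 261.4
thin t pred x 225.7 268.6 y 198.8 219.3
thick s pred x 352.7 384.6 y 174.9 211.0
thick t pred x 325.4 368.0 y 229.2 252.5
```

>>> move_arm(rows="0.9 -1 0.0 -0.25 0.15 -0.67 -1;0.9 -1 0.0 -0.25 0.15 -0.67 -1;0.9 -1 0.0 -0.25 0.15 -0.67 -1;0.9 -1 0.0 -0.25 0.15 -0.67 -1;0.9 -1 0.0 -0.25 0.15 -0.67 -1;0.9 -1 0.0 -0.25 0.15 -0.67 -1;0.9 -1 0.0 -0.25 0.15 -0.67 -1;0.9 -1 0.0 -0.25 0.15 -0.67 -1;0.9 -1 0.0 -0.25 0.15 -0.67 -1;0.9 -1 0.0 -0.25 0.15 -0.67 -1;0.9 -1 0.0 -0.25 0.15 -0.67 -1;0.9 -1 0.0 -0.25 0.15 -0.67 -1")

```text
clock: 1.15
eef_pos: [363.6, -252.1, 244.1]
tool_rot: [2.712, -0.009, 1.382]
force: [-0.2, 0.3, 0.0]
width: 85.3
gripper_force: 0.0
```

```bash
python3 - <<'E'
from h import *
from cell import *
s=read_state();print(s["clock"],s["qpos"].round(2),s["eef_pos"],s["tool_rot"]);go(s,W(-120,-4,150))
E
```

```text
1.15 [ 0.8   0.23 -0.12  2.38 -0.88  0.24  1.34] [ 363.57487088 -252.05403499  244.10183372] [ 2.7123856  -0.00932565  1.38152096]
shift [0.604 0.105 0.12 ] turn [-0.004 -0.001 -0.011] mm 187.35436570133433
```

>>> move_arm(rows="0.6 0.1 0.12 0 0 -0.01 -1;0.6 0.1 0.12 0 0 -0.01 -1;0.6 0.1 0.12 0 0 -0.01 -1;0.6 0.1 0.12 0 0 -0.01 -1;0.6 0.1 0.12 0 0 -0.01 -1;0.6 0.1 0.12 0 0 -0.01 -1;0.6 0.1 0.12 0 0 -0.01 -1;0.6 0.1 0.12 0 0 -0.01 -1")

```text
clock: 1.82
eef_pos: [437.0, -99.2, 243.7]
tool_rot: [2.731, -0.004, 1.394]
force: [-0.3, -0.4, -0.3]
width: 85.6
gripper_force: 0.0
```

```bash
python3 - <<'E'
from h import *
from cell import *
s=read_state();print(s["clock"],s["qpos"].round(2),loc(s["eef_pos"],-120));go(s,W(-120,-4,20))
d=get_image("wrist");A=np.eye(4);A[:3,:3]=Ro.from_euler("xyz",s["tool_rot"]).as_matrix();A[:3,3]=s["eef_pos"]
d["extrinsics"]=A@d["T_tool_cam"];np.savez("w1.npz",**d)
im=np.ascontiguousarray(d["img"][:,:,::-1])
a=np.linspace(0,2*np.pi,60)
for c in(-12,12):
  for q in [proj(d,W(-120,-4+c,45.5*np.sin(t),45.5*np.cos(t))) for t in a]:cv2.circle(im,(int(q[0]),int(q[1])),0,(0,0,255),-1)
for py in(-120,0):
  for x,y,z in((-19,34,15),(-19,-34,15),(19,34,0),(19,-34,0)):
    q=proj(d,W(py,x,z,y));cv2.circle(im,(int(q[0]),int(q[1])),2,(0,255,0),1)
cv2.imwrite("pics/w1.png",im)
E
```

```text
1.8167 [-0.4   0.27  0.7   2.41 -1.1   0.23  1.12] [  2.8 -17.3 166.1]
shift [ 0.056 -0.01   0.488] turn [-0.017 -0.002 -0.003] mm 147.315455249856
```

View pics/w1.png

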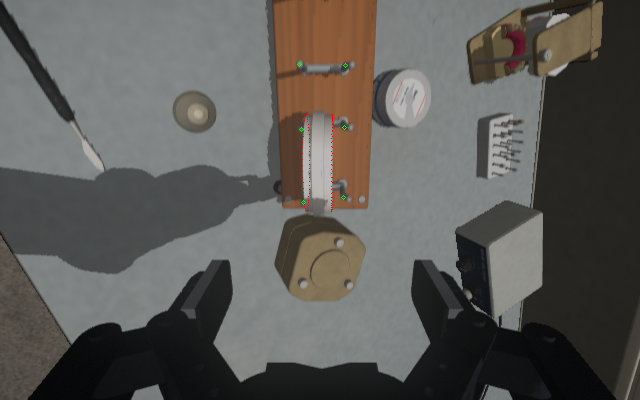

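The wrist view matches the prediction: the thick disc body lies at columns 304–333, rows 112–212, and the predicted post tips coincide with the real ones. The fingers would straddle the disc, so I'm descending.

>>> move_arm(rows="0.056 -0.015 0.1 -0.017 0 0 -1;0.056 -0.015 0.2 -0.017 0 0 -1;0.056 -0.015 0.3 -0.017 0 0 -1;0.056 -0.015 0.4 -0.017 0 0 -1;0.056 -0.015 0.4 -0.017 0 0 -1;0.056 -0.015 0.4 -0.017 0 0 -1")

```text
clock: 2.37
eef_pos: [506.6, -95.7, 206.1]
tool_rot: [2.765, -0.005, 1.396]
force: [0.5, 0.3, -0.6]
width: 85.4
gripper_force: 0.0
```

```bash
python3 - <<'E'
from h import *
from cell import *
s=read_state();print(s["clock"],s["qpos"].round(2),loc(s["eef_pos"],-120));go(s,W(-120,-4,20))
d=get_image("wrist");A=np.eye(4);A[:3,:3]=Ro.from_euler("xyz",s["tool_rot"]).as_matrix();A[:3,3]=s["eef_pos"]
d["extrinsics"]=A@d["T_tool_cam"]
im=d["img"];r=[]
# face edges: columns at rim apex rows
for c in(-12,12):print(c,np.round(proj(d,W(-120,-4+c,45.5)),1),np.round(proj(d,W(-120,-4+c,40,20)),1))
v=int(proj(d,W(-120,-4,49*.9,49*.43))[1]);g=im[v].mean(1).astype(int);print(v,[(i,g[i]) for i in range(270,380,3)])
E
```

```text
2.3667 [-0.25  0.43  0.5   2.27 -1.1   0.23  1.05] [ 48.5  -1.9 103.3]
shift [ 0.005 -0.158  0.288] turn [-0.038 -0.003 -0.002] mm 98.52676898702758
-12 [228.9 222.4] [228.8 190.6]
12 [265.3 223.2] [265.4 191.1]
191 [(270, np.int64(109)), (273, np.int64(108)), (276, np.int64(101)), (279, np.int64(105)), (282, np.int64(107)), (285, np.int64(104)), (288, np.int64(94)), (291, np.int64(102)), (294, np.int64(81)), (297, np.int64(65)), (300, np.int64(62)), (303, np.int64(64)), (306, np.int64(62)), (309, np.int64(62)), (312, np.int64(61)), (315, np.int64(62)), (318, np.int64(80)), (321, np.int64(94)), (324, np.int64(95)), (327, np.int64(97)), (330, np.int64(95)), (333, np.int64(95)), (336, np.int64(130)), (339, np.int64(128)), (342, np.int64(130)), (345, np.int64(130)), (348, np.int64(131)), (351, np.int64(132)), (354, np.int64(133)), (357, np.int64(133)), (360, np.int64(132)), (363, np.int64(133)), (366, np.int64(135)), (369, np.int64(134)), (372, np.int64(134)), (375, np.int64(136)), (378, np.int64(135))]
```

The arm is pinned at its joint limits (j5 = -1.1, j6 = 0.23). I'll fit a small kinematic model to find a feasible posture.

```bash
cat > fk.py <<'E'
import numpy as np,itertools
from scipy.optimize import least_squares
from scipy.spatial.transform import Rotation as Ro
def fk(q,p,sg):
    h,a,e,f,b,w,L=p[:7];s1,s3,s5,s7=sg
    R=np.eye(3);t=np.array([0,0,h])
    z=lambda g:Ro.from_euler("z",g).as_matrix();y=lambda g:Ro.from_euler("y",g).as_matrix()
    R=R@z(s1*q[0])@y(q[1])@z(s3*q[2]);t=t+R@[e,0,a];R=R@y(q[3]);t=t+R@[f,0,0]
    R=R@z(s5*q[4]);t=t+R@[0,0,b];R=R@y(q[5]);t=t+R@[w,0,0];R=R@z(s7*q[6]+p[7]);t=t+R@[0,0,L];return t,R
E
python3 - <<'E'
from fk import *
from cell import *
s=read_state()
D=[([1.185,.628,.038,1.517,-.027,.996,-.02],[204.372,-617.049,245.313],[-3.14,0,.32]),
([ 0.8,.23,-.12,2.38,-.88,.24,1.34],[363.57,-252.05,244.1],[2.7124,-.0093,1.3815]),
([-.4,.27,.7,2.41,-1.1,.23,1.12],[437,-99.2,243.7],[2.731,-.004,1.394]),(s["qpos"],s["eef_pos"],s["tool_rot"])]
for sg in itertools.product((1,-1),repeat=4):
    def res(p):
        o=[]
        for q,t,r in D:
            T,R=fk(q,p,sg);o+=list((T-t));o+=list(300*(Ro.from_matrix(R).inv()*Ro.from_euler("xyz",r)).as_rotvec())
        return o+list(.01*np.array(p[:7]))
    for p7 in(0,np.pi):
        f=least_squares(res,[300,350,0,0,350,50,200,p7],x_scale=[100]*7+[1]);
        if f.cost<8e3:print(sg,f.cost,f.x.round(2));print(np.round(f.fun[:24],1).tolist())
E
```

```text
(-1, -1, -1, -1) 499.0733778809574 [305.28 514.23  18.23 -17.48 355.24 -25.39 287.72   1.58]
[26.2, 9.0, -0.4, 0.8, -0.1, -1.3, 8.5, -5.2, 1.8, 0.8, -0.8, 2.3, -3.6, 0.9, -0.5, 0.1, -0.2, 0.4, -6.6, 2.0, -0.9, -0.0, -0.0, -1.4]
(-1, -1, -1, -1) 499.07337788136505 [305.28 514.23  18.23 -17.48 355.24 -25.39 287.72   1.58]
[26.2, 9.0, -0.4, 0.8, -0.1, -1.3, 8.5, -5.2, 1.8, 0.8, -0.8, 2.3, -3.6, 0.9, -0.5, 0.1, -0.2, 0.4, -6.6, 2.0, -0.9, -0.0, -0.0, -1.4]
```

```bash
cat > fk.py <<'E'
import numpy as np
from scipy.optimize import least_squares
from scipy.spatial.transform import Rotation as Ro
def fk(q,p):
    h,a,e,f,b,w,L,p7,x0,y0,y1,y2=p
    z=lambda g:Ro.from_euler("z",-g).as_matrix();y=lambda g:Ro.from_euler("y",g).as_matrix()
    R=z(q[0]);t=np.array([0,0,h])+R@[x0,y0,0];R=R@y(q[1])@z(q[2]);t=t+R@[e,y1,a];R=R@y(q[3]);t=t+R@[f,0,0]
    R=R@z(q[4]);t=t+R@[0,y2,b];R=R@y(q[5]);t=t+R@[w,0,0];R=R@z(q[6]+p7);t=t+R@[0,0,L];return t,R
E
python3 - <<'E'
from fk import *
from cell import *
s=read_state();np.set_printoptions(suppress=True)
D=[([1.185,.629,.038,1.518,-.027,.996,-.02],[204.18,-616.4,244.4],[-3.14,0,.32]),
([ 0.8,.23,-.12,2.38,-.88,.24,1.34],[363.57,-252.05,244.1],[2.7124,-.0093,1.3815]),
([-.4,.27,.7,2.41,-1.1,.23,1.12],[437,-99.2,243.7],[2.731,-.004,1.394]),(s["qpos"],s["eef_pos"],s["tool_rot"])]
def run(free,pr):
    pr=np.array(pr,float);sig=np.array([60,60,20,20,60,30,60,1,30,30,30,30.])
    def full(v):
        p=pr.copy();p[free]=v;return p
    def res(v):
        p=full(v);o=[]
        for q,t,r in D:
            T,R=fk(q,p);o+=list((T-t)/2);o+=list(100*(Ro.from_matrix(R).inv()*Ro.from_euler("xyz",r)).as_rotvec())
        return o+list((p-pr)/sig)
    f=least_squares(res,pr[free],x_scale=sig[free]);print(f.cost.round(2),full(f.x).round(2).tolist(),np.round(2*f.fun[:24].reshape(4,6)[:,:3],1).tolist());return full(f.x)
pr=[310,420,0,0,330,0,250,1.57,0,0,0,0]
run(list(range(8)),pr);run(list(range(9)),pr);p=run(list(range(12)),pr);np.save("p.npy",p)
E
```

```text
196957.75 [308.79, 515.7, 15.93, -16.54, 356.28, -25.95, 292.34, 1.57, 0.0, 0.0, 0.0, 0.0] [[26.2, 8.9, -0.4], [8.7, -4.7, 1.7], [-3.7, 0.8, -0.6], [-6.6, 1.8, -0.7]]
196954.13 [269.84, 530.16, 25.93, -30.61, 351.0, -21.28, 273.7, 1.57, -15.29, 0.0, 0.0, 0.0] [[26.2, 9.1, -0.3], [7.2, -2.5, 2.8], [-3.7, -1.8, 0.0], [-4.7, 2.3, -2.5]]
196843.23 [321.08, 549.82, 9.1, -1.6, 387.01, 7.57, 306.93, 1.57, 0.05, -10.45, -24.38, 6.9] [[0.2, 0.2, 0.2], [0.0, -0.5, 0.7], [0.2, 0.5, -0.1], [-0.5, -0.4, -0.8]]
```

```bash
cat >> fk.py <<'E'
lo=np.array([-3.06,-.37,-1.25,.18,-1.1,.23,-2.94]);hi=np.array([3.06,2.12,1.32,2.47,4.24,1.98,2.94])
def ik(t,R,p,n=30,seed=0):
    rng=np.random.default_rng(seed);out=[]
    def res(q):
        T,A=fk(q,p);return np.r_[(T-t)/5,60*Ro.from_matrix(A.T@R).as_rotvec(),.02*q[2]]
    for _ in range(n):
        f=least_squares(res,rng.uniform(lo,hi),bounds=(lo,hi))
        T,A=fk(f.x,p);out.append((np.linalg.norm(T-t),np.degrees(Ro.from_matrix(A.T@R).magnitude()),f.x))
    return sorted(out,key=lambda o:o[0]/3+o[1])
E
python3 - <<'E'
from fk import *
from h import *
p=np.load("p.npy");p[7]=-1.57;np.save("p.npy",p)
for py in(-120,0,120):
  for z in(20,100):
    for nm,R in(("A",R0),("B",R0@np.diag([-1,-1,1]))):
      seen=[]
      for o in ik(W(py,-4,z),R,p,16):
        if any(abs(o[2]-s).max()<.4 for s in seen):continue
        seen.append(o[2])
        if len(seen)<=2:print(py,z,nm,round(o[0],1),round(o[1],1),o[2].round(2))
E
```

```text
-120 20 A 0.0 0.0 [ 0.14  0.6  -0.09  2.42  2.84  0.33 -2.94]
-120 20 A 0.0 0.0 [-0.02  0.62  0.13  2.43  3.24  0.34  2.94]
-120 20 B 0.0 0.0 [0.07 0.61 0.   2.42 3.01 0.33 0.03]
-120 20 B 29.4 10.1 [-0.15  0.58  0.39  2.23 -1.1   0.23 -2.1 ]
-120 100 A 0.0 0.0 [ 0.35  0.4  -0.38  2.43  2.01  0.23 -2.12]
-120 100 A 0.6 0.1 [-0.25  0.43  0.45  2.47  3.93  0.23  2.28]
-120 100 B 0.0 0.0 [ 0.35  0.4  -0.38  2.43  2.01  0.23  1.02]
-120 100 B 0.6 0.1 [-0.25  0.43  0.45  2.47  3.93  0.23 -0.86]
0 20 A 0.0 0.0 [-0.24  0.61 -0.    2.37  2.52  0.3  -2.92]
0 20 A 0.0 0.0 [-0.38  0.63  0.2   2.38  2.93  0.27  2.94]
0 20 B 0.0 0.0 [-0.24  0.61 -0.    2.37  2.52  0.3   0.22]
0 20 B 25.6 8.9 [-0.6   0.65  0.59  2.21 -1.1   0.23 -2.42]
0 100 A 0.0 0.0 [-0.2   0.41 -0.1   2.38  1.75  0.23 -2.16]
0 100 A 0.0 0.0 [-0.77  0.52  0.74  2.43  4.18  0.23  1.72]
0 100 B 0.0 0.0 [-0.2   0.41 -0.1   2.38  1.75  0.23  0.98]
0 100 B 0.0 0.0 [-0.77  0.52  0.74  2.43  4.18  0.23 -1.42]
120 20 A 0.0 0.0 [-0.49  0.64 -0.    2.22  1.83  0.27 -2.45]
120 20 A 6.9 2.5 [-0.68  0.68  0.27  2.29  2.68  0.23  2.94]
120 20 B 0.0 0.0 [-0.49  0.64 -0.    2.22  1.83  0.27  0.69]
120 20 B 0.0 0.0 [-0.91  0.76  0.67  2.27  4.06  0.23 -1.59]
120 100 A 0.0 0.0 [-0.53  0.46 -0.    2.24  1.22  0.29 -1.86]
120 100 A 4.8 1.6 [-1.08  0.61  0.85  2.25 -1.1   0.23  0.47]
120 100 B 0.0 0.0 [-0.53  0.46 -0.    2.24  1.22  0.29  1.28]
120 100 B 4.8 1.6 [-1.08  0.61  0.85  2.25 -1.1   0.23 -2.68]
```

```bash
cat >> fk.py <<'E'
def follow(q,wps,p,n=20):
    """small-step IK along geodesic segments; returns joints"""
    log=[]
    for T1,R1 in wps:
        T0,R0=fk(q,p);rv=Ro.from_matrix(R0.T@R1).as_rotvec();m=int(max(np.linalg.norm(rv)/np.radians(3),np.linalg.norm(T1-T0)/15,1))+1
        for k in range(1,m+1):
            t=T0+(T1-T0)*k/m;R=R0@Ro.from_rotvec(rv*k/m).as_matrix()
            def res(x):
                T,A=fk(x,p);return np.r_[(T-t)/5,60*Ro.from_matrix(A.T@R).as_rotvec(),.3*(x-q)]
            q=least_squares(res,np.clip(q,lo+1e-6,hi-1e-6),bounds=(lo,hi)).x
        T,A=fk(q,p);log.append((q.round(2),T.round(0),np.linalg.norm(T-T1).round(1),np.degrees(Ro.from_matrix(A.T@R1).magnitude()).round(1)))
    return q,log
E
python3 - <<'E'
from fk import *
from h import *
from cell import *
np.set_printoptions(suppress=True)
p=np.load("p.npy");q=read_state()["qpos"];T,R=fk(q,p);print(T,Ro.from_matrix(R).as_euler("xyz"),read_state()["eef_pos"],read_state()["tool_rot"])
def show(keys,target,R):
    wps=[fk(np.array(k),p) for k in keys]+[(target,R)]
    q2,log=follow(q,wps,p)
    for l,k in zip(log,keys+[None]):print(l[0],l[1],l[2],l[3],"key",k)
B=R0@np.diag([-1,-1,1])
qa=[.2,.45,.05,1.9,0,.6,.6];qb=[.2,.45,.0,2.0,1.0,.5,.8];qc=[.3,.42,-.2,2.3,1.8,.35,1.0]
show([qa,qb,qc],W(-120,-4,100),B)
E
```

```text
[506.26285826 -96.3473513  205.23081794] [ 2.76495613 -0.00405031  1.39624194] [506.7741347  -95.95141971 206.00889576] [ 2.76495924 -0.0043432   1.39550142]
[-0.25  0.55  0.73  1.92 -0.59  0.67  1.17] [ 551. -168.  239.] 0.0 0.0 key [0.2, 0.45, 0.05, 1.9, 0, 0.6, 0.6]
[-0.31  0.56  0.77  2.02 -0.    0.26  1.75] [ 553. -276.  254.] 0.0 0.0 key [0.2, 0.45, 0.0, 2.0, 1.0, 0.5, 0.8]
[0.09 0.42 0.07 2.31 1.95 0.24 0.83] [ 506. -197.  207.] 0.0 0.0 key [0.3, 0.42, -0.2, 2.3, 1.8, 0.35, 1.0]
[ 0.35  0.4  -0.38  2.43  2.01  0.23  1.02] [461. -86. 181.] 0.0 0.0 key None
```

```bash
cat >> fk.py <<'E'
KEYS=[[.2,.45,.05,1.9,0,.6,.6],[.2,.45,.0,2.0,1.0,.5,.8],[.3,.42,-.2,2.3,1.8,.35,1.0]]
E
python3 - <<'E'
from fk import *
from h import *
from cell import *
p=np.load("p.npy");s=read_state()
for k in KEYS:go(s,*fk(k,p))
E
```

```text
shift [-0.212  0.215 -0.035] turn [ 0.122  0.008 -0.343] mm 91.17655390265979
shift [-0.563  0.297 -0.056] turn [ 0.225 -0.212 -1.072] mm 191.66831706141843
shift [-0.333  0.054  0.015] turn [ 0.2   -0.156 -1.774] mm 101.28265111473962
```

>>> move_arm(rows="-0.21 0.21 -0.04 0.12 0.01 -0.34 -1;-0.21 0.21 -0.04 0.12 0.01 -0.34 -1;-0.21 0.21 -0.04 0.12 0.01 -0.34 -1;-0.21 0.21 -0.04 0.12 0.01 -0.34 -1;-0.21 0.21 -0.04 0.12 0.01 -0.34 -1;-0.21 0.21 -0.04 0.12 0.01 -0.34 -1;-0.21 0.21 -0.04 0.12 0.01 -0.34 -1")

```text
clock: 3.0
eef_pos: [547.6, -166.7, 240.6]
tool_rot: [2.989, 0.122, 1.913]
force: [-0.3, 0.2, -0.8]
width: 85.1
gripper_force: 0.0
```

```bash
python3 - <<'E'
from fk import *
from h import *
from cell import *
p=np.load("p.npy");s=read_state();print(s["clock"],s["qpos"].round(2))
for k in KEYS:go(s,*fk(k,p))
E
```

```text
3.0 [-0.25  0.53  0.72  1.94 -0.59  0.67  1.16]
shift [-0.009  0.008  0.007] turn [ 0.004 -0.002 -0.004] mm 3.982136122796824
shift [-0.351 -0.105 -0.018] turn [ 0.182 -0.235 -0.713] mm 110.06542226019941
shift [-0.035 -0.181  0.09 ] turn [ 0.193 -0.232 -1.413] mm 61.64757208202821
```

>>> move_arm(rows="-0.35 -0.1 -0.02 0.18 -0.24 -0.71 -1;-0.35 -0.1 -0.02 0.18 -0.24 -0.71 -1;-0.35 -0.1 -0.02 0.18 -0.24 -0.71 -1;-0.35 -0.1 -0.02 0.18 -0.24 -0.71 -1;-0.35 -0.1 -0.02 0.18 -0.24 -0.71 -1;-0.35 -0.1 -0.02 0.18 -0.24 -0.71 -1;-0.35 -0.1 -0.02 0.18 -0.24 -0.71 -1;-0.35 -0.1 -0.02 0.18 -0.24 -0.71 -1;-0.35 -0.1 -0.02 0.18 -0.24 -0.71 -1;-0.35 -0.1 -0.02 0.18 -0.24 -0.71 -1;-0.35 -0.1 -0.02 0.18 -0.24 -0.71 -1;-0.35 -0.1 -0.02 0.18 -0.24 -0.71 -1")

```text
clock: 4.0
eef_pos: [552.4, -274.1, 254.1]
tool_rot: [-2.665, 0.338, 3.106]
force: [-0.4, 0.5, -1.0]
width: 85.2
gripper_force: 0.0
```

```bash
python3 - <<'E'
from fk import *
from h import *
from cell import *
p=np.load("p.npy");s=read_state();print(s["clock"],s["qpos"].round(2))
for k in KEYS:go(s,*fk(k,p))
E
```

```text
4.0 [-0.27  0.53  0.68  2.06  0.3   0.23  1.44]
shift [ 0.033  0.332 -0.125] turn [-0.176  0.238  0.707] mm 106.78208413452431
shift [-0.001 -0.004  0.004] turn [-0.001  0.004 -0.001] mm 1.717620464539944
shift [ 0.207  0.265 -0.032] turn [-0.049 -0.133 -0.681] mm 101.42968565999031
```

>>> move_arm(rows="0.2 0.26 -0.04 -0.05 -0.13 -0.68 -1;0.2 0.26 -0.04 -0.05 -0.13 -0.68 -1;0.2 0.26 -0.04 -0.05 -0.13 -0.68 -1;0.2 0.26 -0.04 -0.05 -0.13 -0.68 -1;0.2 0.26 -0.04 -0.05 -0.13 -0.68 -1;0.2 0.26 -0.04 -0.05 -0.13 -0.68 -1;0.2 0.26 -0.04 -0.05 -0.13 -0.68 -1;0.2 0.26 -0.04 -0.05 -0.13 -0.68 -1;0.2 0.26 -0.04 -0.05 -0.13 -0.68 -1;0.2 0.26 -0.04 -0.05 -0.13 -0.68 -1;0.2 0.26 -0.04 -0.05 -0.13 -0.68 -1")

```text
clock: 4.92
eef_pos: [507.9, -198.8, 211.0]
tool_rot: [-2.57, 0.001, -2.282]
force: [0.8, -0.7, -0.1]
width: 85.5
gripper_force: 0.0
```

```bash
cat >> h.py <<'E'
B=R0@np.diag([-1.,-1,1])
E
python3 - <<'E'
from fk import *
from h import *
from cell import *
p=np.load("p.npy");s=read_state();print(s["clock"],s["qpos"].round(2),loc(s["eef_pos"],-120))
go(s,fk(KEYS[2],p)[0],fk(KEYS[2],p)[1])
go(s,W(-120,-4,100),B);go(s,W(-120,-4,20),B)
q,l=follow(s["qpos"],[(W(-120,-4,110),B),(W(-120,-4,22),B),(W(-120,-4,110),B),(W(0,-4,110),B),(W(0,-4,20),B),(W(0,-4,110),B),(W(120,-9,110),B),(W(120,-9,20),B),(W(120,-9,140),B),(W(-120,-9,140),B),(W(-120,-9,20),B)],p)
for a in l:print(a)
E
```

```text
4.9167 [0.01 0.43 0.18 2.32 2.01 0.24 0.62] [  67.9 -103.2   99.6]
shift [0.001 0.014 0.006] turn [-0.005 -0.024 -0.093] mm 4.582937105474065
shift [-0.184  0.36  -0.112] turn [-0.084 -0.165 -0.3  ] mm 125.78051435150648
shift [-0.242  0.409  0.144] turn [-0.084 -0.165 -0.3  ] mm 148.86929009752905
(array([ 0.4 ,  0.38, -0.43,  2.42,  1.86,  0.23,  1.17]), array([457., -85., 190.]), np.float64(0.0), np.float64(0.0))
(array([ 0.51,  0.65, -0.62,  2.39,  2.15,  0.48,  0.94]), array([494., -92., 110.]), np.float64(0.0), np.float64(0.0))
(array([ 0.4 ,  0.38, -0.44,  2.42,  1.86,  0.23,  1.17]), array([457., -85., 190.]), np.float64(0.0), np.float64(0.0))
(array([ 0.1 ,  0.41, -0.49,  2.37,  1.56,  0.39,  1.17]), array([478.,  33., 190.]), np.float64(0.0), np.float64(0.0))
(array([ 0.17,  0.66, -0.57,  2.34,  1.95,  0.55,  0.84]), array([516.,  26., 108.]), np.float64(0.0), np.float64(0.0))
(array([ 0.13,  0.41, -0.52,  2.37,  1.56,  0.4 ,  1.17]), array([478.,  33., 190.]), np.float64(0.0), np.float64(0.0))
(array([-0.1 ,  0.49, -0.6 ,  2.24,  1.36,  0.58,  1.15]), array([494., 152., 188.]), np.float64(0.0), np.float64(0.0))
(array([-0.1 ,  0.69, -0.55,  2.22,  1.69,  0.6 ,  0.89]), array([532., 145., 106.]), np.float64(0.0), np.float64(0.0))
(array([-0.06,  0.43, -0.65,  2.24,  1.24,  0.6 ,  1.26]), array([482., 154., 215.]), np.float64(0.0), np.float64(0.0))
(array([ 0.5 ,  0.31, -0.55,  2.42,  1.51,  0.23,  1.51]), array([440., -82., 215.]), np.float64(0.0), np.float64(0.0))
(array([ 0.6 ,  0.7 , -0.75,  2.4 ,  2.07,  0.57,  1.02]), array([490., -91., 106.]), np.float64(0.0), np.float64(0.0))
```

>>> move_arm(rows="-0.18 0.36 -0.11 -0.08 -0.165 -0.3 -1;-0.18 0.36 -0.11 -0.08 -0.165 -0.3 -1;-0.18 0.36 -0.11 -0.08 -0.165 -0.3 -1;-0.18 0.36 -0.11 -0.08 -0.165 -0.3 -1;-0.18 0.36 -0.11 -0.08 -0.165 -0.3 -1;-0.18 0.36 -0.11 -0.08 -0.165 -0.3 -1;-0.18 0.36 -0.11 -0.08 -0.165 -0.3 -1;-0.18 0.36 -0.11 -0.08 -0.165 -0.3 -1")

```text
clock: 5.58
eef_pos: [461.9, -87.3, 180.3]
tool_rot: [-2.698, -0.001, -1.752]
force: [0.1, 0.1, -1.0]
width: 85.2
gripper_force: 0.0
```

```bash
cat >> h.py <<'E'
def wcam(s,d):
    A=np.eye(4);A[:3,:3]=Ro.from_euler("xyz",s["tool_rot"]).as_matrix();A[:3,3]=s["eef_pos"];d["extrinsics"]=A@d["T_tool_cam"];return d
E
python3 - <<'E'
from h import *
from cell import *
s=read_state();print(s["clock"],s["qpos"].round(2),loc(s["eef_pos"],-120));go(s,W(-120,-4,100),B);go(s,W(-120,-4,20),B)
d=wcam(s,get_image("wrist"))
im=np.ascontiguousarray(d["img"][:,:,::-1])
a=np.linspace(0,2*np.pi,80)
for py,c0,hw in((-120,-4,12),(120,-9,7)):
 for c in(-hw,hw):
  for q in [proj(d,W(py,c0+c,45.5*np.sin(t),45.5*np.cos(t))) for t in a]:cv2.circle(im,(int(q[0]),int(q[1])),0,(0,0,255),-1)
for py in(-120,0):
  for x,y,z in((-19,34,15),(-19,-34,15),(19,34,0),(19,-34,0)):
    q=proj(d,W(py,x,z,y));cv2.circle(im,(int(q[0]),int(q[1])),2,(0,255,0),1)
cv2.imwrite("pics/w2.png",im)
E
```

```text
5.5833 [ 0.36  0.42 -0.35  2.45  2.25  0.24  0.82] [-3.6 -1.3 99.2]
shift [-0.004  0.001 -0.003] turn [-0.005 -0.002 -0.004] mm 1.5919522775013164
shift [-0.005  0.003  0.264] turn [-0.005 -0.002 -0.004] mm 79.18375964811344
```

View pics/w2.png

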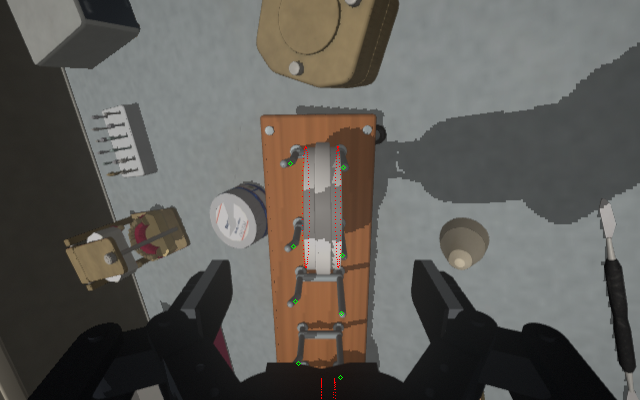

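The wrist view matches the prediction: the disc is at columns 303–342, rows 143–275, centred between the fingers. I'm descending and closing.

>>> move_arm(rows="-0.005 0.003 0.07 -0.005 0 0 -1;-0.005 0.003 0.14 -0.005 0 0 -1;-0.005 0.003 0.2 -0.005 0 0 -1;-0.005 0.003 0.24 -0.005 0 0 -1;-0.005 0.003 0.264 -0.005 0 0 -1;-0.005 0.003 0.264 -0.005 0 0 -1;-0.005 0.003 0.264 -0.005 0 0 -0.2;-0.005 0.003 0.264 -0.005 0 0 0;-0.005 0.003 0.264 -0.005 0 0 0.1;-0.005 0.003 0.264 -0.005 0 0 0.2;-0.005 0.003 0.264 -0.005 0 0 0.3")

```text
clock: 6.55
eef_pos: [495.5, -91.2, 109.2]
tool_rot: [-2.704, -0.001, -1.747]
force: [0.7, 0.2, -0.2]
width: 30.0
gripper_force: 0.0
```

```bash
python3 - <<'E'
from h import *
from cell import *
s=read_state();print(s["clock"],s["qpos"].round(2),loc(s["eef_pos"],-120),s["force"].round(1),s["width"],s["gripper_force"])
E
```

```text
6.55 [ 0.43  0.65 -0.47  2.42  2.37  0.44  0.73] [-3.   0.7 20.4] [ 0.7  0.2 -0.2] 29.977393274822788 0.0
```

>>> move_arm(rows="0 0 0 0 0 0 0.36;0 0 0 0 0 0 0.38;0 0 0 0 0 0 0.4")

```text
clock: 6.8
eef_pos: [495.4, -91.2, 108.7]
tool_rot: [-2.704, -0.001, -1.747]
force: [0.7, -0.6, 0.2]
width: 25.6
gripper_force: 0.0
```

>>> move_arm(rows="0 0 0 0 0 0 0.42;0 0 0 0 0 0 0.44;0 0 0 0 0 0 0.47")

```text
clock: 7.05
eef_pos: [495.1, -91.1, 108.5]
tool_rot: [-2.705, -0.001, -1.747]
force: [-2.5, 0.5, 1.5]
width: 23.5
gripper_force: 43.3
```

>>> move_arm(rows="0 0 0 0 0 0 1;0 0 0 0 0 0 1;0 0 -0.02 0 0 0 1;0 0 -0.04 0 0 0 1;0 0 -0.06 0 0 0 1;0 0 -0.06 0 0 0 1")

```text
clock: 7.55
eef_pos: [487.3, -89.6, 125.7]
tool_rot: [-2.705, -0.001, -1.747]
force: [0.2, -0.5, -3.6]
width: 23.1
gripper_force: 59.5
```

```bash
python3 - <<'E'
from h import *
from cell import *
s=read_state();print(s["clock"],s["qpos"].round(2),loc(s["eef_pos"],-120),s["force"].round(1),s["width"],s["gripper_force"]);go(s,W(-120,-2.5,112),B);go(s,W(0,-2.5,112),B);go(s,W(0,-2.5,35),B)
E
```

```text
7.55 [ 0.42  0.59 -0.45  2.43  2.34  0.4   0.74] [-3.6  0.8 38.9] [ 0.2 -0.5 -3.6] 23.077219879138763 59.48614060878754
shift [ 0.003 -0.004 -0.243] turn [-0.    -0.001 -0.001] mm 73.06470146017386
shift [-0.397 -0.003 -0.244] turn [-0.    -0.001 -0.001] mm 139.77078152154516
shift [-0.397 -0.003  0.013] turn [-0.    -0.001 -0.001] mm 119.22710772134198
```

>>> move_arm(rows="0 -0.003 -0.08 0 0 0 1;0 -0.003 -0.16 0 0 0 1;0 -0.003 -0.225 0 0 0 1;0 -0.003 -0.225 0 0 0 1;-0.08 -0.003 -0.225 0 0 0 1;-0.18 -0.003 -0.225 0 0 0 1;-0.28 -0.003 -0.225 0 0 0 1;-0.36 -0.003 -0.225 0 0 0 1;-0.397 -0.003 -0.225 0 0 0 1;-0.397 -0.003 -0.225 0 0 0 1;-0.397 -0.003 -0.225 0 0 0 1")

```text
clock: 8.47
eef_pos: [481.3, 33.2, 185.6]
tool_rot: [-2.706, -0.001, -1.745]
force: [-0.0, -0.7, -4.6]
width: 23.3
gripper_force: 63.1
```

```bash
python3 - <<'E'
from h import *
from cell import *
s=read_state();print(s["clock"],s["qpos"].round(2),loc(s["eef_pos"],0),loc([495.1,-91.1,108.5],-120),s["force"].round(1),s["width"]);go(s,W(0,-2.5,26,.7),B)
E
```

```text
8.4667 [ 0.03  0.42 -0.37  2.4   1.72  0.34  1.02] [ -3.    0.7 104.7] [-3.7  0.7 20. ] [-0.  -0.7 -4.6] 23.312138619010735
shift [-0.    -0.002  0.262] turn [ 0.    -0.001  0.   ] mm 78.65923524791802
```

>>> move_arm(rows="0 -0.002 0.06 0 0 0 1;0 -0.002 0.12 0 0 0 1;0 -0.002 0.18 0 0 0 1;0 -0.002 0.22 0 0 0 1;0 -0.002 0.245 0 0 0 1;0 -0.002 0.262 0 0 0 1;0 -0.002 0.262 0 0 0 1")

```text
clock: 9.05
eef_pos: [514.5, 25.3, 114.3]
tool_rot: [-2.706, -0.001, -1.749]
force: [0.2, -0.3, -3.7]
width: 23.1
gripper_force: 62.9
```

```bash
python3 - <<'E'
from h import *
from cell import *
s=read_state();print(s["clock"],loc(s["eef_pos"],0),s["force"].round(1),s["width"]);go(s,W(0,-2.5,20,.7),B)
E
```

```text
9.05 [-2.2 -1.3 25.7] [ 0.2 -0.3 -3.7] 23.123785092668253
shift [-0.007  0.001  0.019] turn [ 0.001 -0.002 -0.002] mm 6.010092031793295
```

>>> move_arm(rows="-0.006 0 0.004 0 0 0 1;-0.006 0 0.009 0 0 0 1;-0.006 0 0.014 0 0 0 1;-0.006 0 0.016 0 0 0 1;-0.006 0 0.018 0 0 0 1;-0.006 0 0.018 0 0 0 1")

```text
clock: 9.55
eef_pos: [517.4, 27.9, 110.6]
tool_rot: [-2.704, -0.001, -1.747]
force: [0.5, 0.1, -4.2]
width: 23.2
gripper_force: 62.9
```

```bash
python3 - <<'E'
from h import *
from cell import *
s=read_state();print(s["clock"],loc(s["eef_pos"],0),s["force"].round(1),s["width"])
E
```

```text
9.55 [-1.6  1.7 21.3] [ 0.5  0.1 -4.2] 23.248165302278007
```

>>> move_arm(rows="0.002 0.002 0.002 0 0 0 1;0.002 0.002 0.004 0 0 0 1;0.002 0.002 0.005 0 0 0 1;0.002 0.002 0.006 0 0 0 1;0.002 0.002 0.006 0 0 0 1")

```text
clock: 9.97
eef_pos: [517.1, 27.0, 109.2]
tool_rot: [-2.704, -0.001, -1.747]
force: [-4.9, -1.4, 7.1]
width: 23.0
gripper_force: 64.9
```

```bash
python3 - <<'E'
from h import *
from cell import *
s=read_state();print(s["clock"],loc(s["eef_pos"],0),s["force"].round(1),s["width"])
E
```

```text
9.9667 [-2.4  0.8 20.1] [-4.9 -1.4  7.1] 23.048173223931578
```

>>> move_arm(rows="0 0 0 0 0 0 0.4;0 0 0 0 0 0 0.3;0 0 0 0 0 0 0.1;0 0 0 0 0 0 -0.2;0 0 0 0 0 0 -0.2;0 0 0 0 0 0 -0.2")

```text
clock: 10.47
eef_pos: [517.7, 27.2, 108.6]
tool_rot: [-2.704, -0.001, -1.747]
force: [0.5, -0.8, -0.4]
width: 51.3
gripper_force: 0.0
```

```bash
python3 - <<'E'
from h import *
from cell import *
s=read_state();print(s["clock"],loc(s["eef_pos"],0),s["force"].round(1),s["width"]);go(s,W(0,-2.5,95,.7),B);go(s,W(120,-8,95,.7),B)
E
```

```text
10.4667 [-2.1  1.1 19.3] [ 0.5 -0.8 -0.4] 51.29262508273453
shift [ 0.002  0.001 -0.252] turn [-0.001 -0.001 -0.001] mm 75.70312468894487
shift [-0.398  0.02  -0.253] turn [-0.001 -0.001 -0.001] mm 141.652833704869
```

>>> move_arm(rows="0 0 -0.07 0 0 0 -0.2;0 0 -0.15 0 0 0 -0.2;0 0 -0.23 0 0 0 -0.2;-0.02 0 -0.253 0 0 0 -0.2;-0.1 0.02 -0.253 0 0 0 -1;-0.2 0.02 -0.253 0 0 0 -1;-0.3 0.02 -0.253 0 0 0 -1;-0.37 0.02 -0.253 0 0 0 -1;-0.398 0.02 -0.253 0 0 0 -1;-0.398 0.02 -0.253 0 0 0 -1;-0.398 0.02 -0.253 0 0 0 -1")

```text
clock: 11.38
eef_pos: [501.1, 150.3, 174.4]
tool_rot: [-2.705, -0.002, -1.748]
force: [0.2, -1.0, 0.1]
width: 85.2
gripper_force: 0.0
```

```bash
python3 - <<'E'
from h import *
from cell import *
s=read_state();print(s["clock"],s["qpos"].round(2),loc(s["eef_pos"],120),s["force"].round(1),s["width"]);go(s,W(120,-9,20,.7),B)
d=wcam(s,get_image("wrist"));im=np.ascontiguousarray(d["img"][:,:,::-1])
a=np.linspace(0,2*np.pi,80)
for py,c0,hw in((0,-4,12),(120,-9,7)):
 for c in(-hw,hw):
  for q in [proj(d,W(py,c0+c,45.5*np.sin(t),45.5*np.cos(t))) for t in a]:cv2.circle(im,(int(q[0]),int(q[1])),0,(0,0,255),-1)
for py in(120,0):
  for x,y,z in((-19,34,15),(-19,-34,15),(19,34,0),(19,-34,0)):
    q=proj(d,W(py,x,z,y));cv2.circle(im,(int(q[0]),int(q[1])),2,(0,255,0),1)
cv2.imwrite("pics/w3.png",im)
E
```

```text
11.3833 [-0.23  0.5  -0.4   2.27  1.46  0.48  1.04] [-8.4 -0.6 94.9] [ 0.2 -1.   0.1] 85.15068687786831
shift [-0.005  0.002  0.249] turn [-0.    -0.002 -0.001] mm 74.86572611810082
```

View pics/w3.png

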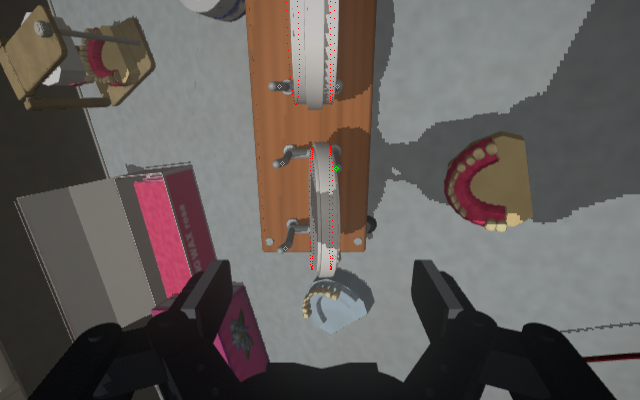

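```bash
python3 - <<'E'
import cv2
im=cv2.imread("pics/w3.png");cv2.imwrite("pics/w3c.png",cv2.resize(im[130:290,265:385],None,fx=3.6,fy=3.6,interpolation=cv2.INTER_CUBIC))
E
```

```text
(no output)
```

View pics/w3c.png

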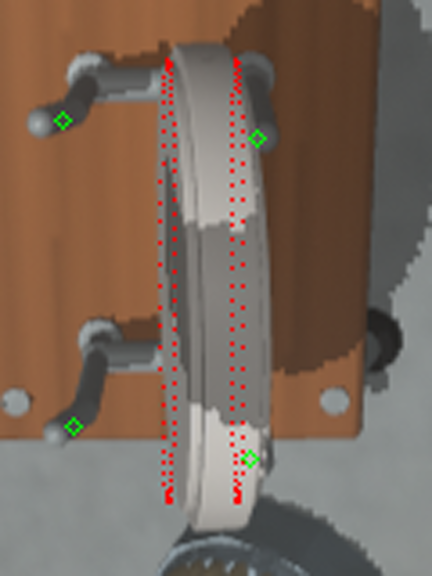

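The crop shows the thin blank leaning about 4–5° further forward, with its rear face visible at crop columns 160–190 and its front edge bulging to 272. I'll tilt the tool to match.

```bash
cat >> h.py <<'E'
def Bt(deg): return Ro.from_rotvec(-np.radians(deg)*Y).as_matrix()@B   # top leans toward robot
E
python3 - <<'E'
from fk import *
from h import *
from cell import *
print(-Bt(4)[:,2]@X)
s=read_state();p=np.load("p.npy");go(s,W(120,-13,60,.7),Bt(4));go(s,W(120,-11.5,20,.7),Bt(4))
q,l=follow(s["qpos"],[(W(120,-11.5,20,.7),Bt(4)),(W(120,-11.5,120),Bt(4)),(W(120,-11.5,140),B),(W(-120,-9,140),B)],p)
for a in l:print(a)
E
```

```text
-0.06975251670112315
shift [-0.008  0.015  0.116] turn [ 0.044 -0.003 -0.001] mm 35.17368010664481
shift [-0.008  0.01   0.249] turn [ 0.044 -0.003 -0.001] mm 74.89742171746622
(array([-0.21,  0.69, -0.45,  2.27,  1.88,  0.62,  0.65]), array([530., 147., 105.]), np.float64(0.0), np.float64(0.0))
(array([-0.25,  0.45, -0.45,  2.3 ,  1.49,  0.55,  0.97]), array([488., 153., 196.]), np.float64(0.0), np.float64(0.0))
(array([-0.16,  0.41, -0.52,  2.24,  1.21,  0.54,  1.27]), array([480., 155., 214.]), np.float64(0.0), np.float64(0.0))
(array([ 0.5 ,  0.31, -0.55,  2.42,  1.51,  0.23,  1.51]), array([440., -82., 215.]), np.float64(0.0), np.float64(0.0))
```

>>> move_arm(rows="-0.006 0.013 0.06 0.044 0 0 -1;-0.006 0.013 0.12 0.044 0 0 -1;-0.006 0.012 0.18 0.044 0 0 -1;-0.006 0.01 0.23 0.044 0 0 -1;-0.006 0.01 0.249 0.044 0 0 -1;-0.006 0.01 0.249 0.044 0 0 -0.2;-0.006 0.01 0.249 0.044 0 0 0.1;-0.006 0.01 0.249 0.044 0 0 0.3;-0.006 0.01 0.249 0.044 0 0 0.4;-0.006 0.01 0.249 0.044 0 0 0.46;-0.006 0.01 0.249 0.044 0 0 0.5")

```text
clock: 12.35
eef_pos: [530.3, 148.2, 106.5]
tool_rot: [-2.634, -0.0, -1.747]
force: [1.3, -1.3, 0.2]
width: 21.1
gripper_force: 0.0
```

>>> move_arm(rows="0 0 0 0 0 0 0.53;0 0 0 0 0 0 0.56")

```text
clock: 12.52
eef_pos: [530.2, 148.1, 106.0]
tool_rot: [-2.635, -0.001, -1.747]
force: [-0.3, 0.2, -0.0]
width: 18.7
gripper_force: 0.0
```

```bash
python3 - <<'E'
from h import *
from cell import *
s=read_state();print(s["clock"],loc(s["eef_pos"],120),s["force"].round(1),s["width"],s["gripper_force"]);go(s,W(120,-11.5,20,.7),Bt(4))
E
```

```text
12.5167 [-11.    2.4  20.6] [-0.3  0.2 -0. ] 18.702368939754297 0.0
shift [0.006 0.002 0.002] turn [-0.    -0.001 -0.001] mm 1.8632279362222341
```

>>> move_arm(rows="0.005 0 0.002 0 0 0 0.6;0.005 0 0.002 0 0 0 0.63;0.005 0 0.002 0 0 0 0.65")

```text
clock: 12.77
eef_pos: [531.1, 146.5, 105.7]
tool_rot: [-2.633, -0.001, -1.747]
force: [2.0, -0.3, 2.0]
width: 14.9
gripper_force: 1.3
```

>>> move_arm(rows="0 0 0 0 0 0 0.68;0 0 0 0 0 0 0.72;0 0 0 0 0 0 0.75")

```text
clock: 13.02
eef_pos: [531.2, 146.4, 105.8]
tool_rot: [-2.633, -0.001, -1.747]
force: [3.6, -0.1, 3.2]
width: 12.8
gripper_force: 58.3
```

```bash
python3 - <<'E'
from h import *
from cell import *
s=read_state();print(s["clock"],loc(s["eef_pos"],120),s["force"].round(1),s["width"],s["gripper_force"])
E
```

```text
13.0167 [-9.9  0.8 19.9] [ 3.6 -0.1  3.2] 12.821203362818872 58.276623487472534
```

```bash
python3 - <<'E'
from fk import *
from h import *
from cell import *
s=read_state();p=np.load("p.npy");print(s["qpos"].round(2))
for a in(("up1",W(120,-9,50,.7)),("up",W(120,-9,137,.7)),("mid",W(0,-9,137,.7))):print(a[0]);go(s,a[1],Bt(4))
q,l=follow(s["qpos"],[(W(120,-9,137),Bt(4)),(W(0,-9,137),Bt(4)),(W(-120,-9,137),Bt(4)),(W(-120,-9,100),Bt(4)),(W(-120,-9,20),Bt(4))],p)
for a in l:print(a)
E
```

```text
[-0.23  0.69 -0.4   2.3   1.95  0.61  0.57]
up1
shift [ 0.001 -0.01  -0.1  ] turn [-0.001 -0.001 -0.001] mm 30.16127672472555
up
shift [ 0.001 -0.031 -0.389] turn [-0.001 -0.001 -0.001] mm 117.15135088997374
mid
shift [ 0.401 -0.032 -0.389] turn [-0.001 -0.001 -0.001] mm 167.81094451980724
(array([-0.3 ,  0.4 , -0.39,  2.29,  1.4 ,  0.51,  1.06]), array([483., 154., 212.]), np.float64(0.0), np.float64(0.0))
(array([-0.06,  0.33, -0.33,  2.44,  1.74,  0.36,  0.94]), array([462.,  36., 212.]), np.float64(0.0), np.float64(0.0))
(array([ 0.96,  0.53, -1.25,  2.47,  1.69,  0.63,  1.32]), array([442., -83., 213.]), np.float64(0.9), np.float64(0.2))
(array([ 0.91,  0.68, -1.25,  2.47,  1.8 ,  0.78,  1.25]), array([458., -85., 179.]), np.float64(1.3), np.float64(0.3))
(array([ 0.82,  0.91, -1.15,  2.45,  2.01,  0.94,  1.15]), array([490., -91., 106.]), np.float64(0.0), np.float64(0.0))
```

```bash
python3 - <<'E'
from fk import *
from h import *
from cell import *
s=read_state();p=np.load("p.npy")
q,l=follow(s["qpos"],[(W(120,-9,90),B),(W(120,0,137),Bt(-2)),(W(0,10,137),Bt(-2)),(W(-120,10,137),Bt(-2)),(W(-120,-6,100),B),(W(-120,-6,26),B),(W(-120,-9,22),Bt(4)),(W(-120,-9,80),B)],p)
for a in l:print(a)
go(s,W(120,-9,90,.7),B);go(s,W(120,0,137,.7),Bt(-2))
E
```

```text
(array([-0.25,  0.5 , -0.37,  2.24,  1.41,  0.47,  1.1 ]), array([503., 151., 170.]), np.float64(0.0), np.float64(0.0))
(array([-0.15,  0.41, -0.49,  2.19,  1.08,  0.53,  1.44]), array([491., 153., 216.]), np.float64(0.0), np.float64(0.0))
(array([ 0.1 ,  0.34, -0.44,  2.3 ,  1.11,  0.36,  1.65]), array([479.,  33., 220.]), np.float64(0.0), np.float64(0.0))
(array([ 0.47,  0.31, -0.48,  2.34,  1.05,  0.23,  2.01]), array([459., -85., 220.]), np.float64(0.0), np.float64(0.0))
(array([ 0.58,  0.45, -0.68,  2.42,  1.81,  0.36,  1.23]), array([460., -86., 180.]), np.float64(0.0), np.float64(0.0))
(array([ 0.6 ,  0.68, -0.75,  2.4 ,  2.05,  0.55,  1.05]), array([490., -91., 113.]), np.float64(0.0), np.float64(0.0))
(array([ 0.64,  0.74, -0.83,  2.46,  2.19,  0.71,  0.91]), array([489., -91., 108.]), np.float64(0.0), np.float64(0.0))
(array([ 0.6 ,  0.52, -0.73,  2.43,  1.91,  0.43,  1.14]), array([465., -87., 161.]), np.float64(0.0), np.float64(0.0))
shift [ 0.001 -0.02  -0.233] turn [-0.046 -0.001 -0.001] mm 70.15358984254632
shift [ 0.001 -0.061 -0.387] turn [-0.068 -0.001 -0.001] mm 117.56511954098784
```

>>> move_arm(rows="0 -0.004 -0.02 0 0 0 1;0 -0.006 -0.05 0 0 0 1;0 -0.01 -0.1 0 0 0 1;0 -0.015 -0.18 0 0 0 1;0 -0.02 -0.25 0 0 0 1;0 -0.05 -0.33 -0.03 0 0 1;0 -0.06 -0.387 -0.068 0 0 1;0 -0.06 -0.387 -0.068 0 0 1;0 -0.06 -0.387 -0.068 0 0 1")

```text
clock: 13.77
eef_pos: [489.3, 154.5, 216.3]
tool_rot: [-2.745, 0.002, -1.746]
force: [-0.4, 0.5, -2.1]
width: 13.1
gripper_force: 59.3
```

```bash
python3 - <<'E'
from h import *
from cell import *
s=read_state();print(s["clock"],s["qpos"].round(2),loc(s["eef_pos"],120),s["force"].round(1),s["width"],s["gripper_force"])
go(s,W(0,10,137,.7),Bt(-2));go(s,W(-120,10,137,.7),Bt(-2))
E
```

```text
13.7667 [-0.22  0.4  -0.41  2.22  1.09  0.48  1.42] [ -1.9   1.6 138.1] [-0.4  0.5 -2.1] 13.069230524825334 59.294278621673584
shift [ 0.403 -0.041  0.002] turn [ 0.003  0.001 -0.001] mm 121.5014619031397
shift [ 0.803 -0.041  0.001] turn [ 0.003  0.001 -0.001] mm 241.20961341692873
```

>>> move_arm(rows="0.07 -0.02 0 0 0 0 1;0.17 -0.04 0 0 0 0 1;0.28 -0.04 0 0 0 0 1;0.39 -0.04 0 0 0 0 1;0.5 -0.04 0 0 0 0 1;0.6 -0.04 0 0 0 0 1;0.7 -0.04 0 0 0 0 1;0.77 -0.04 0 0 0 0 1;0.803 -0.04 0 0 0 0 1;0.803 -0.04 0 0 0 0 1;0.803 -0.04 0 0 0 0 1")

```text
clock: 14.68
eef_pos: [457.8, -85.2, 219.7]
tool_rot: [-2.744, 0.001, -1.748]
force: [-1.1, 0.0, -2.4]
width: 13.4
gripper_force: 59.3
```

```bash
python3 - <<'E'
from h import *
from cell import *
s=read_state();print(s["clock"],s["qpos"].round(2),loc(s["eef_pos"],-120),s["force"].round(1),s["width"],s["gripper_force"])
go(s,W(-120,-6,98,.7),B);go(s,W(-120,-6,27,.7),B)
E
```

```text
14.6833 [ 0.54  0.33 -0.56  2.37  1.22  0.24  1.84] [  9.    0.  136.7] [-1.1  0.  -2.4] 13.4247119585068 59.25997495651245
shift [-0.002  0.045  0.131] turn [ 0.025 -0.    -0.002] mm 41.49322236692589
shift [-0.002  0.036  0.367] turn [ 0.025 -0.    -0.002] mm 110.69374792073184
```

>>> move_arm(rows="0 0.03 0.06 0.025 0 0 1;0 0.038 0.13 0.025 0 0 1;0 0.036 0.18 0.025 0 0 1;0 0.034 0.24 0.025 0 0 1;0 0.032 0.3 0.025 0 0 1;0 0.03 0.345 0.025 0 0 1;0 0.03 0.367 0.025 0 0 1;0 0.03 0.367 0.025 0 0 1")

```text
clock: 15.35
eef_pos: [492.4, -89.6, 113.6]
tool_rot: [-2.707, 0.001, -1.745]
force: [-0.7, 0.3, -1.9]
width: 13.4
gripper_force: 59.1
```

```bash
python3 - <<'E'
from h import *
from cell import *
s=read_state();print(s["clock"],s["qpos"].round(2),loc(s["eef_pos"],-120),s["force"].round(1),s["width"],s["gripper_force"])
go(s,W(-120,-9,23,.7),Bt(4));go(s,W(-120,-9,20,.7),Bt(4))
E
```

```text
15.35 [ 0.58  0.69 -0.7   2.42  2.14  0.54  0.96] [-4.2  1.7 25.9] [-0.7  0.3 -1.9] 13.387163611341652 59.12393510341644
shift [0.003 0.016 0.01 ] turn [ 0.046  0.001 -0.   ] mm 5.694450839601359
shift [0.003 0.016 0.02 ] turn [ 0.046  0.001 -0.   ] mm 7.655326181962531
```

>>> move_arm(rows="0.003 0.008 0.003 0.023 0 0 1;0.003 0.016 0.006 0.046 0 0 1;0.003 0.016 0.009 0.046 0 0 1;0.003 0.016 0.012 0.046 0 0 1;0.003 0.016 0.014 0.046 0 0 1;0.003 0.016 0.016 0.046 0 0 1;0.003 0.016 0.016 0.046 0 0 1")

```text
clock: 15.93
eef_pos: [494.7, -92.5, 110.4]
tool_rot: [-2.635, -0.002, -1.746]
force: [-0.1, 0.1, -1.7]
width: 13.3
gripper_force: 60.5
```

```bash
python3 - <<'E'
from h import *
from cell import *
s=read_state();print(s["clock"],s["qpos"].round(2),loc(s["eef_pos"],-120),s["force"].round(1),s["width"],s["gripper_force"])
go(s,W(-120,-9.5,19.5,.7),Bt(4))
E
```

```text
15.9333 [ 0.85  0.98 -1.25  2.47  1.99  1.05  1.18] [-3.  -0.8 21.8] [-0.1  0.1 -1.7] 13.30547871179978 60.50142288208008
shift [-0.005  0.022  0.006] turn [-0.    -0.001  0.   ] mm 7.012280669622162
```

```bash
python3 - <<'E'
from h import *
from fk import *
from cell import *
s=read_state();p=np.load("p.npy")
print(fk(s["qpos"],p)[0]-s["eef_pos"])
for t,x in((0,-8),(1,-8),(2,-8)):
    print(t,x);go(s,W(-120,x,21,.7),Bt(t));print(follow(s["qpos"],[(W(-120,-5,25,.7),B),(W(-120,x,19,.7),Bt(t))],p)[1])
E
```

```text
[-12.63197551   3.300709    -8.31906209]
0 -8
shift [-0.005  0.017  0.001] turn [-0.045 -0.001  0.   ] mm 5.242617507451049
[(array([ 0.87,  0.93, -1.25,  2.38,  1.83,  0.95,  1.34]), array([492., -91., 113.]), np.float64(0.0), np.float64(0.0)), (array([ 0.87,  0.95, -1.24,  2.38,  1.85,  0.96,  1.32]), array([492., -90., 106.]), np.float64(0.0), np.float64(0.0))]
1 -8
shift [-0.005  0.017  0.001] turn [-0.034 -0.001  0.   ] mm 5.242617507451049
[(array([ 0.87,  0.93, -1.25,  2.38,  1.83,  0.95,  1.34]), array([492., -91., 113.]), np.float64(0.0), np.float64(0.0)), (array([ 0.86,  0.96, -1.24,  2.4 ,  1.88,  0.98,  1.29]), array([492., -90., 106.]), np.float64(0.0), np.float64(0.0))]
2 -8
shift [-0.005  0.017  0.001] turn [-0.022 -0.001  0.   ] mm 5.242617507451049
[(array([ 0.87,  0.93, -1.25,  2.38,  1.83,  0.95,  1.34]), array([492., -91., 113.]), np.float64(0.0), np.float64(0.0)), (array([ 0.86,  0.96, -1.25,  2.41,  1.91,  0.99,  1.26]), array([492., -90., 106.]), np.float64(0.0), np.float64(0.0))]
```

>>> move_arm(rows="0 0 -0.01 -0.02 0 0 1;-0.003 0.006 -0.012 -0.045 0 0 1;-0.003 0.013 -0.012 -0.045 0 0 1;-0.003 0.013 -0.012 -0.045 0 0 1;-0.003 0.013 -0.012 -0.045 0 0 1")

```text
clock: 16.35
eef_pos: [489.8, -91.0, 111.7]
tool_rot: [-2.704, -0.003, -1.746]
force: [0.5, -0.2, -2.4]
width: 13.3
gripper_force: 60.4
```

```bash
python3 - <<'E'
from h import *
from cell import *
s=read_state();print(s["clock"],s["qpos"].round(2),loc(s["eef_pos"],-120),s["force"].round(1),s["width"],s["gripper_force"])
go(s,W(-120,-7,19.8,.7),B);go(s,W(-120,-7,60,.7),B)
E
```

```text
16.35 [ 0.86  0.95 -1.24  2.42  1.87  0.97  1.27] [-7.1 -0.1 25.1] [ 0.5 -0.2 -2.4] 13.267948289172725 60.449033975601196
shift [-0.003 -0.     0.018] turn [-0.001 -0.002  0.   ] mm 5.337799820701864
shift [-0.002 -0.001 -0.116] turn [-0.001 -0.002  0.   ] mm 34.9385550340377
```

>>> move_arm(rows="-0.003 0 0.005 0 0 0 1;-0.003 0 0.01 0 0 0 1;-0.003 0 0.014 0 0 0 1;-0.003 0 0.016 0 0 0 1;-0.003 0 0.018 0 0 0 1;-0.003 0 0.018 0 0 0 1")

```text
clock: 16.85
eef_pos: [492.1, -90.5, 106.3]
tool_rot: [-2.706, -0.001, -1.747]
force: [-2.9, -0.7, 2.5]
width: 13.3
gripper_force: 61.5
```

```bash
python3 - <<'E'
from h import *
from cell import *
s=read_state();print(s["clock"],s["qpos"].round(2),loc(s["eef_pos"],-120),s["force"].round(1),s["width"],s["gripper_force"])
E
```

```text
16.85 [ 0.85  0.96 -1.23  2.42  1.88  0.98  1.27] [-7.4  0.7 19.2] [-2.9 -0.7  2.5] 13.297562130888407 61.53154134750366
```

>>> move_arm(rows="0 0 0 0 0 0 0.66;0 0 0 0 0 0 0.62;0 0 0 0 0 0 0.58;0 0 0 0 0 0 0.54;0 0 0 0 0 0 0.5;0 0 0 0 0 0 0.4;0 0 0 0 0 0 0.2;0 0 0 0 0 0 -0.1;0 0 0 0 0 0 -0.2;0 0 0 0 0 0 -0.2")

```text
clock: 17.68
eef_pos: [492.5, -90.6, 106.3]
tool_rot: [-2.706, -0.001, -1.747]
force: [1.3, -0.5, 0.2]
width: 51.1
gripper_force: 0.0
```

```bash
python3 - <<'E'
from h import *
from fk import *
from cell import *
s=read_state();p=np.load("p.npy");print(s["clock"],s["qpos"].round(2),loc(s["eef_pos"],-120),s["force"].round(1),s["width"])
print(follow(s["qpos"],[(W(-120,-5,95),B),(W(0,-3,95),B),(W(0,-3,20),B),(W(0,5,137),B),(W(120,5,137),B),(W(120,-3,20),B)],p)[1])
go(s,W(-120,-5,95,.7),B);go(s,W(0,-3,95,.7),B)
E
```

```text
17.6833 [ 0.85  0.96 -1.23  2.42  1.88  0.98  1.27] [-7.1  0.7 19.1] [ 1.3 -0.5  0.2] 51.14091633592364
[(array([ 0.92,  0.69, -1.25,  2.41,  1.65,  0.75,  1.41]), array([463., -86., 176.]), np.float64(0.0), np.float64(0.0)), (array([ 0.58,  0.71, -1.25,  2.35,  1.58,  0.91,  1.19]), array([485.,  32., 177.]), np.float64(0.0), np.float64(0.0)), (array([ 0.52,  0.89, -1.14,  2.33,  1.78,  0.97,  1.1 ]), array([516.,  26., 109.]), np.float64(0.0), np.float64(0.0)), (array([ 0.62,  0.57, -1.25,  2.33,  1.42,  0.8 ,  1.32]), array([475.,  34., 218.]), np.float64(0.0), np.float64(0.0)), (array([ 0.29,  0.64, -1.21,  2.2 ,  1.36,  0.97,  1.2 ]), array([496., 152., 218.]), np.float64(0.0), np.float64(0.0)), (array([ 0.21,  0.88, -1.05,  2.19,  1.67,  0.99,  1.02]), array([537., 144., 109.]), np.float64(0.0), np.float64(0.0))]
shift [ 0.    -0.007 -0.253] turn [ 0.    -0.001 -0.001] mm 75.93615448669811
shift [-0.4   -0.013 -0.254] turn [ 0.    -0.001 -0.001] mm 142.03160542841397
```

>>> move_arm(rows="0 -0.003 -0.07 0 0 0 -0.2;0 -0.007 -0.15 0 0 0 -0.2;0 -0.007 -0.23 0 0 0 -0.2;0 -0.007 -0.253 0 0 0 -0.2;-0.08 -0.01 -0.254 0 0 0 -1;-0.18 -0.013 -0.254 0 0 0 -1;-0.28 -0.013 -0.254 0 0 0 -1;-0.36 -0.013 -0.254 0 0 0 -1;-0.4 -0.013 -0.254 0 0 0 -1;-0.4 -0.013 -0.254 0 0 0 -1;-0.4 -0.013 -0.254 0 0 0 -1")

```text
clock: 18.6
eef_pos: [485.2, 33.1, 176.9]
tool_rot: [-2.706, -0.001, -1.745]
force: [-0.1, 0.6, -0.2]
width: 85.4
gripper_force: 0.0
```

```bash
python3 - <<'E'
from h import *
from cell import *
s=read_state();print(s["clock"],s["qpos"].round(2),loc(s["eef_pos"],0),s["force"].round(1),s["width"])
go(s,W(0,-4,20,.7),B)
d=wcam(s,get_image("wrist"));im=np.ascontiguousarray(d["img"][:,:,::-1])
a=np.linspace(0,2*np.pi,80)
for py,c0,hw in((0,-4,12),(-120,-7,7)):
 for c in(-hw,hw):
  for q in [proj(d,W(py,c0+c,45.5*np.sin(t),45.5*np.cos(t))) for t in a]:cv2.circle(im,(int(q[0]),int(q[1])),0,(0,0,255),-1)
for py in(-120,0):
  for x,y,z in((-19,34,15),(-19,-34,15),(19,34,0),(19,-34,0)):
    q=proj(d,W(py,x,z,y));cv2.circle(im,(int(q[0]),int(q[1])),2,(0,255,0),1)
cv2.imwrite("pics/w4.png",cv2.resize(im[0:300,220:420],None,fx=2,fy=2,interpolation=cv2.INTER_CUBIC))
E
```

```text
18.6 [ 0.55  0.71 -1.23  2.38  1.61  0.9   1.14] [-3.2  1.3 95.2] [-0.1  0.6 -0.2] 85.36865287103294
shift [0.002 0.003 0.251] turn [ 0.    -0.001  0.   ] mm 75.16916837784758
```

View pics/w4.png

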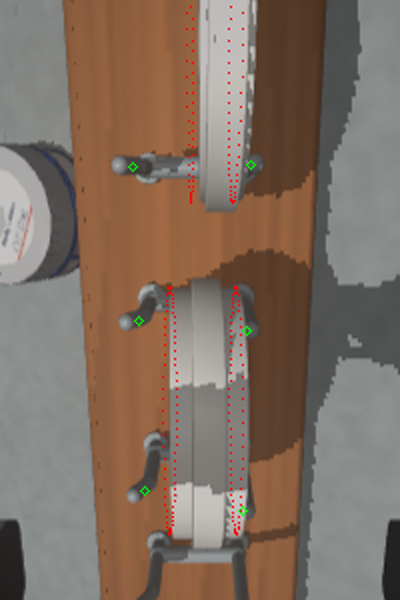

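The crop shows the thin blank seated in the right place leaning on its front posts (crop column 225, bottom edge at row 210). The thick one is upright in the middle (columns 170–250). Next I grasp the thick one.

>>> move_arm(rows="0.002 0.006 0.07 0.01 0 0 -1;0.002 0.006 0.14 0.01 0 0 -1;0.002 0.006 0.2 0.01 0 0 -1;0.002 0.006 0.235 0.01 0 0 -1;0.002 0.006 0.251 0.01 0 0 -1;0.002 0.006 0.251 0.01 0 0 -0.2;0.002 0.006 0.251 0.01 0 0 0.1;0.002 0.006 0.251 0.01 0 0 0.25;0.002 0.006 0.251 0.01 0 0 0.33;0.002 0.006 0.251 0.01 0 0 0.38")

```text
clock: 19.48
eef_pos: [515.0, 26.6, 108.6]
tool_rot: [-2.689, -0.001, -1.747]
force: [1.0, -0.4, 0.8]
width: 27.2
gripper_force: 0.0
```

>>> move_arm(rows="0 0 0 0 0 0 0.4;0 0 0 0 0 0 0.43;0 0 0 0 0 0 0.46;0 0 0 0 0 0 0.5")

```text
clock: 19.82
eef_pos: [515.2, 26.7, 108.4]
tool_rot: [-2.689, -0.001, -1.747]
force: [-0.8, -1.8, 5.4]
width: 23.5
gripper_force: 58.4
```

```bash
python3 - <<'E'
from h import *
from cell import *
s=read_state();print(s["clock"],s["qpos"].round(2),loc(s["eef_pos"],0),s["force"].round(1),s["width"],s["gripper_force"])
go(s,W(0,-3,100,.7),B);go(s,W(0,-3,110,.7),B);go(s,W(120,-3,110,.7),B)
E
```

```text
19.8167 [ 0.49  0.9  -1.12  2.38  1.85  1.    1.  ] [-4.3  0.2 20.1] [-0.8 -1.8  5.4] 23.497537311541347 58.35495114326477
shift [-0.001 -0.009 -0.266] turn [-0.011 -0.001 -0.001] mm 79.8734973626959
shift [-0.001 -0.009 -0.299] turn [-0.011 -0.001 -0.001] mm 89.87207343522063
shift [-0.401 -0.009 -0.3  ] turn [-0.011 -0.001 -0.001] mm 150.35962008772958
```

>>> move_arm(rows="0 -0.003 -0.02 0 0 0 1;0 -0.005 -0.06 0 0 0 1;0 -0.006 -0.13 0 0 0 1;0 -0.008 -0.21 0 0 0 1;0 -0.008 -0.28 -0.01 0 0 1;-0.05 -0.008 -0.29 -0.01 0 0 1;-0.14 -0.006 -0.29 -0.01 0 0 1;-0.24 -0.006 -0.29 -0.01 0 0 1;-0.33 -0.006 -0.29 -0.01 0 0 1;-0.39 -0.006 -0.29 -0.01 0 0 1;-0.401 -0.006 -0.29 -0.01 0 0 1;-0.401 -0.006 -0.29 -0.01 0 0 1")

```text
clock: 20.82
eef_pos: [499.2, 153.1, 186.4]
tool_rot: [-2.708, -0.0, -1.745]
force: [0.7, -0.4, -3.8]
width: 23.4
gripper_force: 60.3
```

```bash
python3 - <<'E'
from h import *
from cell import *
s=read_state();print(s["clock"],s["qpos"].round(2),loc(s["eef_pos"],120),s["force"].round(1),s["width"],s["gripper_force"])
go(s,W(120,-4,26,.4),B)
E
```

```text
20.8167 [ 0.23  0.71 -1.16  2.25  1.47  0.98  1.06] [ -5.5   1.9 106.7] [ 0.7 -0.4 -3.8] 23.400440662286677 60.27331352233887
shift [ 0.005 -0.006  0.269] turn [0.002 0.    0.   ] mm 80.77230881399926
```

>>> move_arm(rows="0.004 -0.003 0.06 0 0 0 1;0.004 -0.003 0.12 0 0 0 1;0.004 -0.003 0.17 0 0 0 1")

```text
clock: 21.07
eef_pos: [521.4, 144.0, 139.6]
tool_rot: [-2.707, -0.003, -1.749]
force: [-0.1, -0.6, -3.9]
width: 23.5
gripper_force: 60.3
```

```bash
python3 - <<'E'
from h import *
from cell import *
s=read_state();print(s["clock"],loc(s["eef_pos"],120),s["force"].round(1),s["width"],s["gripper_force"])
go(s,W(120,-5,26,.4),B)
E
```

```text
21.0667 [-4.  -3.3 54.4] [-0.1 -0.6 -3.9] 23.452653390387226 60.255451798439026
shift [-0.013  0.003  0.095] turn [ 0.001 -0.003 -0.001] mm 28.689210602660953
```

>>> move_arm(rows="-0.004 0.002 0.03 0 0 0 1;-0.004 0.002 0.06 0 0 0 1;-0.004 0.002 0.08 0 0 0 1;-0.004 0.002 0.095 0 0 0 1;-0.004 0.002 0.095 0 0 0 1;-0.004 0.002 0.095 0 0 0 1")

```text
clock: 21.57
eef_pos: [533.2, 145.6, 115.0]
tool_rot: [-2.706, -0.001, -1.747]
force: [-0.4, 0.1, -3.8]
width: 23.3
gripper_force: 60.2
```

```bash
python3 - <<'E'
from h import *
from cell import *
s=read_state();print(s["clock"],loc(s["eef_pos"],120),s["force"].round(1),s["width"],s["gripper_force"])
go(s,W(120,-5,20,.4),B)
E
```

```text
21.5667 [-4.1  0.4 27.3] [-0.4  0.1 -3.8] 23.276072564956213 60.18183410167694
shift [0.    0.003 0.024] turn [ 0.001 -0.001 -0.001] mm 7.338910462025932
```

>>> move_arm(rows="0 0.001 0.006 0 0 0 1;0 0.001 0.012 0 0 0 1;0 0.001 0.017 0 0 0 1;0 0.001 0.02 0 0 0 1;0 0.001 0.022 0 0 0 1;0 0.001 0.024 0 0 0 1;0 0.001 0.024 0 0 0 1")

```text
clock: 22.15
eef_pos: [536.0, 145.1, 108.8]
tool_rot: [-2.705, -0.001, -1.746]
force: [-3.2, -1.9, 2.9]
width: 23.7
gripper_force: 61.6
```

```bash
python3 - <<'E'
from h import *
from cell import *
s=read_state();print(s["clock"],loc(s["eef_pos"],120),s["force"].round(1),s["width"],s["gripper_force"])
E
```

```text
22.15 [-4.2  0.4 20.5] [-3.2 -1.9  2.9] 23.717186632125372 61.56160354614258
```

>>> move_arm(rows="0 0 0.002 0 0 0 1;0 0 0.002 0 0 0 1")

```text
clock: 22.32
eef_pos: [536.1, 145.1, 108.6]
tool_rot: [-2.704, -0.001, -1.746]
force: [-6.9, -2.1, 8.5]
width: 23.4
gripper_force: 62.4
```

>>> move_arm(rows="0 0 0 0 0 0 0.42;0 0 0 0 0 0 0.4;0 0 0 0 0 0 0.37;0 0 0 0 0 0 0.33;0 0 0 0 0 0 0.28;0 0 0 0 0 0 0.1;0 0 0 0 0 0 -0.1;0 0 0 0 0 0 -0.2;0 0 0 0 0 0 -0.2")

```text
clock: 23.07
eef_pos: [536.5, 145.0, 107.7]
tool_rot: [-2.706, -0.001, -1.747]
force: [-1.2, -0.6, -0.5]
width: 51.2
gripper_force: 0.0
```

```bash
python3 - <<'E'
from h import *
from cell import *
s=read_state();print(s["clock"],s["qpos"].round(2),loc(s["eef_pos"],120),s["force"].round(1),s["width"],s["gripper_force"])
go(s,W(120,-4,100,.4),B);go(s,W(120,-4,170,.4),B)
E
```

```text
23.0667 [ 0.19  0.89 -1.05  2.23  1.7   1.01  0.95] [-4.2  0.4 19.3] [-1.2 -0.6 -0.5] 51.23812239507158 0.0
shift [ 0.    -0.001 -0.269] turn [ 0.    -0.001 -0.001] mm 80.71428402759672
shift [ 0.001 -0.001 -0.502] turn [ 0.    -0.001 -0.001] mm 150.7143278531515
```

>>> move_arm(rows="0 0 -0.05 0 0 0 -0.2;0 0 -0.12 0 0 0 -0.2;0 0 -0.2 0 0 0 -0.2;0 0 -0.28 0 0 0 -0.2;0 0 -0.36 0 0 0 -0.2;0 0 -0.42 0 0 0 -0.2;0 0 -0.42 0 0 0 -0.2;0 0 -0.42 0 0 0 -0.2;0 0 -0.42 0 0 0 -0.2;0 0 -0.42 0 0 0 -0.2")

```text
clock: 23.9
eef_pos: [484.0, 153.8, 220.8]
tool_rot: [-2.707, -0.002, -1.748]
force: [0.7, 0.2, -0.3]
width: 51.4
gripper_force: 0.0
```

```bash
python3 - <<'E'
from h import *
from cell import *
s=read_state();print(s["clock"],s["force"].round(1),s["width"],loc(s["eef_pos"],120))
d=get_image("scene");a=cv2.resize(d["img"][150:310,215:415,::-1],None,fx=3.7,fy=3.7,interpolation=cv2.INTER_CUBIC)
cv2.imwrite("pics/end.png",a)
E
```

```text
23.9 [ 0.7  0.2 -0.3] 51.36527357335629 [ -4.6  -0.  144.3]
```

View pics/end.png

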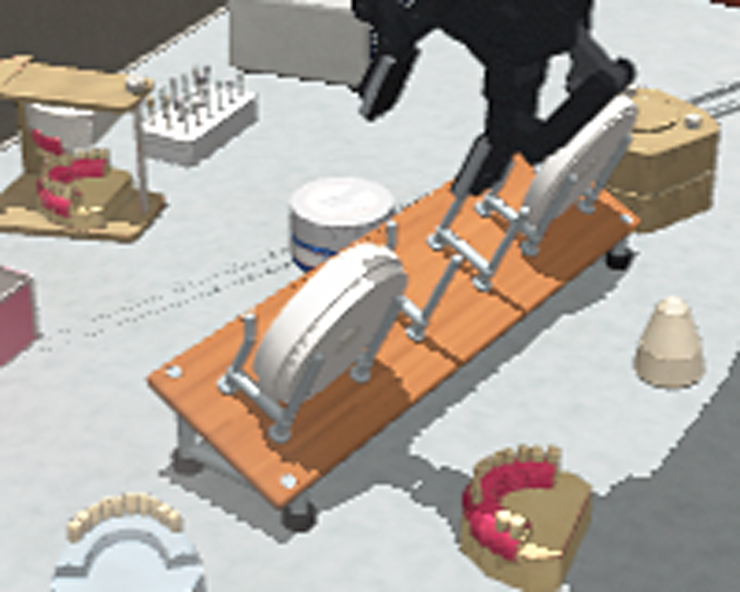

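The scene crop shows the thick blank seated in the left place (330,330), the thin one in the right place (585,160), the middle empty, and the other things still in place. I'm handing it in.

```bash
python3 -c "
from cell import *
print(finish_job())"
```

```text
the job is handed in; nothing more can be done
None
```

The blanks are swapped: the thick one is in the left place, the thin one in the right and the middle is empty. I handed the job in after about 24 s, with both blanks looking fully seated in the last picture, the gripper clear of everything and the other things apparently undisturbed.

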